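# Slide a label roll round the corner of its magazine until it is caught

### The arm

A 6-joint arm with a two-finger parallel gripper is mounted at the origin on a cart in front of the work surface, level with it; the furniture and walls round the work are solid. World frame = base frame: x ahead of the robot, y to its left, z up, the work surface at z = 0. Lengths are in m, angles in rad, forces in N, time in s.
With the tool pointing down it reaches from about 0.35 to 0.775 m from the base axis. Payload 5.5 kg.
Tool frame: the origin (TCP) lies on the mounting face of the last link; the fingertips stand 173 mm ahead of it and the grasp point (between the pads) lies 155 mm ahead of it; z points along the fingers, y is the direction in which the jaws open and shut (so a half turn about z gives the same grasp; the last joint's range is limited). The gripper opens to 85 mm and grips with 20 to 120 N. Pads are 22 mm wide; open, the fingers measure 114 mm over their backs; the gripper's body (76 mm by 85 mm) begins 54 mm behind the grasp point. The pads swing forward as they close: fully open they stand 13 mm farther back than shut.
Start: joints at [-1.323, 0.313, 0.046, 1.304, 0, 1.431], TCP at [0.217, -0.532, 0.405] pointing down, gripper open.
Joint ranges: [-2.76, 2.76], [-0.86, 1.69], [-1.03, 1.26], [-2.2, 2.34], [-1.47, 1.5], [-3.14, 3.14]. Speed limits (rad/s): [2.57, 2.57, 3.14, 3.14, 3.14, 3.14].

### API

Orientations are given as a unit quaternion [w, x, y, z].
In Python, from workcell import * gives the robot as it stands. The module is installed in compiled form; this text tells all that it offers.
- The arm moves only by the shell command python3 -m crank 'ROWS' [FORCE]. ROWS is JSON, a list of rows, each a list of 7 numbers: the shift along the tool's x, y, z in mm, then the turn, a rotation vector about the tool's x, y, z in degrees, then the opening, from 0 (shut) to 1 (fully open). A call has exactly 8 rows; each row shifts and turns the commanded pose from where the row before left it, along the tool's axes as they then stand; what a row does not reach is not made up. A row lasts 1/8 s, in which the tool goes at most 62.5 mm and 10.7 degrees, less where a joint would pass 70% of its speed; a pose out of reach is approached as far as the arm can. A call with a gripper value outside its range is refused whole. The fingers move at their own pace and stop on an object; FORCE is the grip in N (left out, the last holds). Time passes only in rows, so rows that do not move let the fingers close, or fill a call up. It gives the time, the measured TCP pose, the force and the opening at its end, in the units of the state.
- get_state(): the state, without advancing time (a new reading comes with each control period).
- read_camera(name): name is "scene" or "top" or "wrist"; returns the picture (384x512x3 uint8, blue, green, red); there is no depth.
- calibration(name): a dict with "fx", "fy", "cx", "cy" (pixels), "extrinsics" (4x4, takes a point from world to camera coordinates). Camera axes: x right, y down, z forward; pixel columns grow to the right and rows downward; lengths in m; the calibration is good to about 2 mm. A picture is of the moment at which its call begins: read the wrist's pose just before it. calibration takes no time and is no camera call; for the wrist camera it gives the pose at the moment of the call.
- hand_in(): hands the job in, once; it reports no verdict.
The state is a dict: "clock": time; "joint_pos": joint angles; "qvel": joint speeds; "tau": joint torques, N m; "tcp_pos": TCP position; "orientation": TCP orientation; "wrist_force": force on the tool from outside, world axes, zero at the start; "ft_torque": the same for the moment, N m; "finger_gap": finger opening in m.
Only numpy, scipy, OpenCV 4.12 (cv2) and the standard library are available. Lean on these libraries where they do the work, as an engineer would, in place of code of your own. Each camera call takes 0.05 s, during which the arm holds its last target.

### The job

Load the label roll into the roll magazine: without lifting it off the plate or flicking it, push it along the lane into the corner, then sideways under the clear guard against the blue spring pusher until the orange catch springs up behind it and keeps it there. Leave the bottle, the tape roll and the red cap key where they are.

Things in the scene. Friction and masses are not known exactly. Their poses are not given: they have to be found in the camera images.
- magazine: Roll magazine fixed to the table, dark L-shaped plate 8 mm thick. Origin on the table under the middle of the corner; x points along the first lane, from the loading apron (-x) to the corner; y along the second lane, from the corner to the home place; z up. Aluminium rails 8 mm thick, tops 23 mm above the table, leave lanes 88 mm wide, centred on y = 0 (first) and x = 0 (second).
- mouth (a point): Narrow end of the flared mouth of the first lane, on the plate's top (magazine x = -63 mm, y = 0). The rails flare from 88 mm apart here to 188 mm at x = -150 mm; the apron plate ends at x = -195 mm.
- corner (a point): Middle of the corner, on the plate's top (magazine x = y = 0). The far rail's face at x = +44 mm ends the first lane. The corner is open above and at its -y side: no rail between x = -44 and +44 mm, plate ends at y = -62 mm.
- guard_lip (a point): Middle of the lower edge of the clear guard's yellow front lip (magazine x = 0, y = 64 mm). From here to y = 226 mm the guard covers the second lane, sides closed down to the rails: underside 80 mm, top 86 mm above the table (bolt heads 88 mm), 120 mm wide. Upright fingers cannot follow the roll past the lip; its rear edge must go about 30 mm farther: lean the fingers in.
- home (a point): Where the middle of the roll comes to rest when it is home (magazine x = 0, y = 131 mm, 27 mm above the table), between catch and spring pusher.
- roll_mid (a point): Middle (half-way up) of the white label roll, loose, lying flat on the plate: 82 mm diameter, 38 mm high, paper core hole about 28 mm, 0.09 to 0.15 kg.
- follower (a joint): Blue spring pusher plate, 78 mm wide, at the far end of the covered lane. 0 = at rest, face at magazine y = 160 mm; grows as it is pressed in +y, up to a hard stop at 0.022 m. Spring force 2 N at rest, 6.4 N at the stop. It reads about 0.012 with the roll home.
- catch (a joint): Orange one-way catch in the floor of the covered lane, 60 mm wide: a ramp that rises from the plate at about magazine y = 70 mm to 6 mm above it, with an upright back at y = 90 mm. 0 = up; the roll presses it down (0.006 m) as it slides over and it springs up (0.6 N at most) once the roll's rear edge has passed y = 90 mm. A finger low over the plate can hold it down.
- catch_top (a point): Middle of the upright back edge of the orange catch, at its top.
- bottle_01: Upright capped bottle of amber drink, 77 mm diameter, 222 mm high, standing beyond the corner; origin at the centre of its underside. Bystander.
- tape_roll: Roll of tan adhesive tape lying flat, 98 mm diameter, 25 mm high, in the inner angle of the magazine; origin at the centre of its underside. Bystander.
- cap_key: Red ring key 180 mm long, 53 mm wide, 14 mm high, lying on the table at the -y side of the apron and corner; origin in the middle of its underside. Bystander.
Mind the look-alikes: they are no part of the job. What is shaped like the part that bears roll_mid but green or yellow is not meant.

How it is judged:
By the outcome, as a careful person would: the job done as asked, in the order asked, and still so for the second after the job is handed in, with the robot touching nothing.
It also fails if it takes over 48 s, if anything falls off the work surface, if the arm or the gripper's body presses on something with over 40 N, if the wrist force passes 120 N, or if a joint passes its speed limit or range.

## Working session

There is one attempt and no reset: what is moved stays moved. The work goes in short steps, Python scripts to look and compute and a shell command to move; the robot and the scene stay as the last step left them, time stands still between calls to the robot, and variables do not carry over. Pictures are saved under pics/ and viewed, and the job is handed in when it is done.

```bash
mkdir -p pics; ls
python3 - <<'E'
from workcell import *
import cv2,numpy as np
s=get_state();print(s)
for n in("scene","top"):
    im=read_camera(n);cv2.imwrite(f"pics/{n}0.png",im)
    c=calibration(n);print(n,c['fx'],c['fy'],c['cx'],c['cy']);print(np.round(c['extrinsics'],4).tolist())
E
```

```text
pics
{'clock': 0.0, 'joint_pos': array([-1.32263335e+00,  3.14008324e-01,  4.49486756e-02,  1.30358836e+00,
        1.18546686e-05,  1.43120799e+00]), 'qvel': array([ 1.54538199e-05, -6.55470605e-04,  8.24939008e-04, -3.38307191e-04,
       -5.80803877e-04,  1.09059692e-03]), 'tau': array([ 5.68729627e-05, -4.80628502e+01,  2.98534298e+01,  1.93711667e-02,
       -1.79049894e-04, -5.11344098e-06]), 'tcp_pos': array([ 0.21736031, -0.53211507,  0.40379167]), 'orientation': array([-9.24798322e-04,  9.81264490e-01,  1.92663292e-01, -4.43181260e-05]), 'wrist_force': array([-1.10585401, -0.77412314,  0.57593987]), 'ft_torque': array([-0.03204762,  0.00800984,  0.0025438 ]), 'finger_gap': 0.08537454208542951}
scene 453.0950460833048 453.0950460833048 258.688184329646 186.48234201470166
[[-0.8563, -0.5162, -0.0186, 0.4992], [-0.2861, 0.5041, -0.8149, 0.2124], [0.43, -0.6924, -0.5793, 0.9829], [0.0, 0.0, 0.0, 1.0]]
top 396.5963006350981 396.5963006350981 256.94311147907104 195.42844789061218
[[0.0135, -0.9992, 0.0368, -0.0189], [-0.9855, -0.0195, -0.1683, 0.5741], [0.1689, -0.034, -0.985, 0.991], [0.0, 0.0, 0.0, 1.0]]
```

View pics/scene0.png

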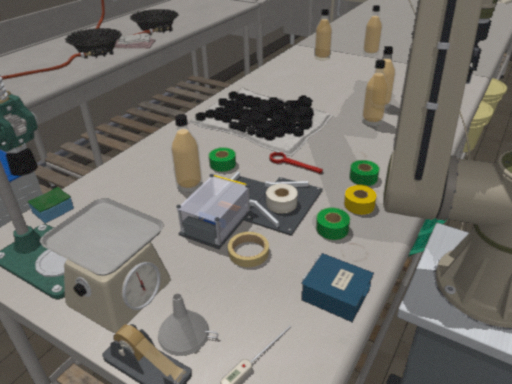

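View pics/top0.png

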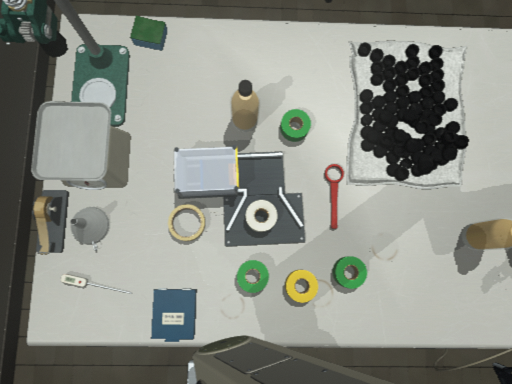

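The top view shows the magazine with its apron toward the robot and the covered lane to the left (world +y). The white roll is at about (262,215). Candidates for the roll are:
- white at (262,215)
- green at (295,124), (252,277) and (350,272)
- yellow at (301,286)
- tan tape at (187,223)

The white one, on the plate in the flare, fits the description. Next is a close crop.

Run:
```python
import cv2
im=cv2.imread("pics/top0.png")[130:260,160:350]
cv2.imwrite("pics/crop0.png",cv2.resize(im,None,fx=4,fy=4,interpolation=cv2.INTER_CUBIC))
im=cv2.imread("pics/scene0.png")[150:270,170:330]
cv2.imwrite("pics/crop1.png",cv2.resize(im,None,fx=4.5,fy=4.5,interpolation=cv2.INTER_CUBIC))
```

```text
(no output)
```

View pics/crop0.png

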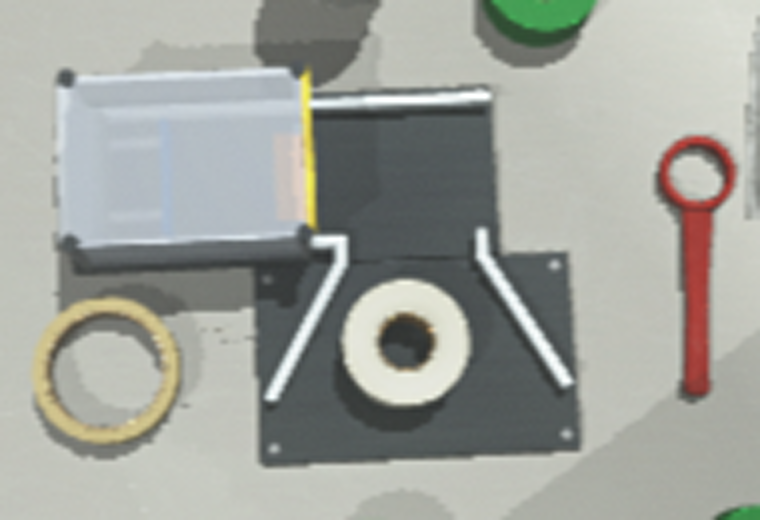

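View pics/crop1.png

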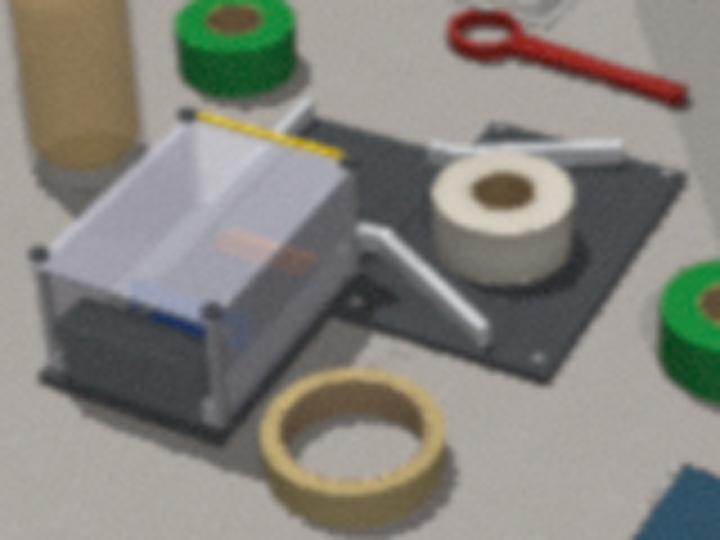

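```bash
cat > h.py <<'E'
import numpy as np
from workcell import *
def ray(n,px,z,c=None):
    c=c or calibration(n);E=np.array(c['extrinsics']);R,t=E[:3,:3],E[:3,3]
    d=R.T@np.array([(px[0]-c['cx'])/c['fx'],(px[1]-c['cy'])/c['fy'],1]);o=-R.T@t
    return o+d*(z-o[2])/d[2]
def proj(n,P,c=None):
    c=c or calibration(n);E=np.array(c['extrinsics']);p=E[:3,:3]@np.asarray(P)+E[:3,3]
    return np.array([c['fx']*p[0]/p[2]+c['cx'],c['fy']*p[1]/p[2]+c['cy']])
E
python3 - <<'E'
from h import *
f=lambda u,v:((u+.5)/4-.5+160,(v+.5)/4-.5+130)
for n,u,v,z in [("apron y+",263,465,.008),("apron y-",580,450,.008),("edge -62 a",500,252,.008),("edge -62 b",492,90,.008),
 ("farface L",314,108,.023),("farface R",490,104,.023),("bend+ inner",345,264,.023),("bend- inner",478,258,.023),("roll",406,342,.046),("rolltop L",342,342,.046),("rolltop R",470,342,.046),
 ("lip a",303,72,.086),("lip b",313,228,.086),("tape",108,370,.025),("flareend+",268,400,.023),("flareend-",570,384,.023)]:
    print(n,np.round(ray("top",f(u,v),z)*1000,1))
g=lambda u,v:((u+.5)/4.5-.5+170,(v+.5)/4.5-.5+150)
for n,u,v,z in [("roll",503,190,.046),("apron+",547,382,.008),("apron-",686,180,.008)]:
    print("scene",n,np.round(ray("scene",g(u,v),z)*1000,1))
E
```

```text
apron y+ [443.5  71.5   8. ]
apron y- [ 456.7 -140.6    8. ]
edge -62 a [590.6 -86.5   8. ]
edge -62 b [705.2 -80.7   8. ]
farface L [685.2  42.6  23. ]
farface R [690.9 -77.8  23. ]
bend+ inner [577.7  19.5  23. ]
bend- inner [583.5 -70.   23. ]
roll [522.9 -21.1  46. ]
rolltop L [522.2  20.6  46. ]
rolltop R [523.7 -62.9  46. ]
lip a [691.8  49.2  86. ]
lip b [589.6  40.6  86. ]
tape [503.4 174.3  25. ]
flareend+ [485.5  68.7  23. ]
flareend- [ 499.5 -131.8   23. ]
scene roll [524.7 -21.   46. ]
scene apron+ [442.8  77.5   8. ]
scene apron- [ 455.8 -132.2    8. ]
```

```bash
cat >> h.py <<'E'
from scipy.spatial.transform import Rotation as Ro, Slerp
YAW=np.radians(3.5);O=np.array([.6439,-.0213,0])
EX=np.array([np.cos(YAW),np.sin(YAW),0]);EY=np.array([-np.sin(YAW),np.cos(YAW),0]);EZ=np.array([0,0,1.])
M=np.c_[EX,EY,EZ]
def m2w(p): return O+M@(np.asarray(p)/1000.)
def w2m(p): return M.T@(np.asarray(p)-O)*1000
def rot(th): # x_tool ~ mag y, y_tool = mag x, tips leaned toward +y by th deg
    t=np.radians(th); z=np.array([0,np.sin(t),-np.cos(t)]); y=np.array([1,0,0]); x=np.cross(y,z)
    return M@np.c_[x,y,z]
def tip(): 
    s=get_state();q=s['orientation'];R=Ro.from_quat(q,scalar_first=True).as_matrix()
    return w2m(s['tcp_pos']+.173*R[:,2]),R,s
def plan(p_tip_mag,R1,n):
    s=get_state();R0=Ro.from_quat(s['orientation'],scalar_first=True);R1=Ro.from_matrix(R1)
    p0=s['tcp_pos'];p1=m2w(p_tip_mag)-.173*R1.as_matrix()[:,2]
    rv=(R0.inv()*R1).as_rotvec()
    out=[]
    P,Q=p0,R0
    for k in range(1,n+1):
        q=R0*Ro.from_rotvec(rv*k/n); 
        # tip-linear interpolation
        tp0=p0+.173*R0.as_matrix()[:,2];tp1=p1+.173*R1.as_matrix()[:,2]
        p=tp0+(tp1-tp0)*k/n-.173*q.as_matrix()[:,2]
        out.append(np.r_[Q.inv().apply(p-P)*1000,np.degrees((Q.inv()*q).as_rotvec())]);P,Q=p,q
    print(np.round(out,1).tolist())
E
python3 - <<'E'
from h import *
print(tip()[0]); plan([-192,7,90],rot(0),16)
im=read_camera("wrist")
import cv2;cv2.imwrite("pics/w0.png",im)
for n,px in(("bot",(242,125)),("bottleR",(485,240))): print(n,w2m(ray("top",px,0)),ray("top",px,0))
E
```

```text
[-456.96536737 -483.57127657  230.89849566]
[[25.5, -23.7, 8.8, -0.0, -0.0, -4.5], [27.3, -21.7, 8.8, -0.0, -0.0, -4.5], [28.9, -19.5, 8.8, -0.0, -0.0, -4.5], [30.3, -17.2, 8.8, -0.0, -0.0, -4.5], [31.6, -14.8, 8.8, -0.0, -0.0, -4.5], [32.6, -12.3, 8.8, -0.0, -0.0, -4.5], [33.5, -9.7, 8.8, -0.0, -0.0, -4.5], [34.1, -7.1, 8.8, -0.0, -0.0, -4.5], [34.6, -4.4, 8.8, -0.0, -0.0, -4.5], [34.8, -1.7, 8.8, -0.0, -0.0, -4.5], [34.8, 1.0, 8.8, -0.0, -0.0, -4.5], [34.7, 3.7, 8.8, -0.0, -0.0, -4.5], [34.3, 6.4, 8.8, -0.0, -0.0, -4.5], [33.7, 9.0, 8.8, -0.0, -0.0, -4.5], [32.9, 11.6, 8.8, -0.0, -0.0, -4.5], [31.9, 14.1, 8.8, -0.0, -0.0, -4.5]]
bot [143.25811507  46.63305433   0.        ] [0.78404403 0.03399177 0.        ]
bottleR [-210.77394941 -608.09864844    0.        ] [ 0.47064272 -0.64113186  0.        ]
```

View pics/w0.png

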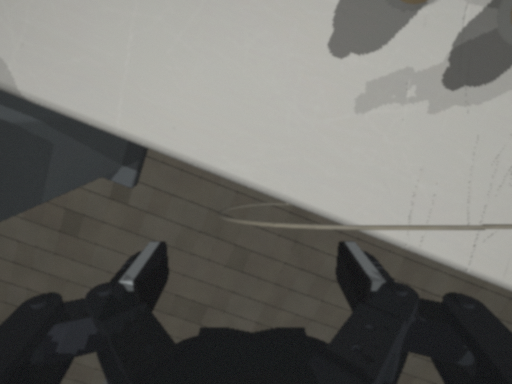

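```bash
python3 -m crank '[[25.5,-23.7,0,0,0,-4.5,0],[27.3,-21.7,0,0,0,-4.5,0],[28.9,-19.5,9,0,0,-4.5,0],[30.3,-17.2,9,0,0,-4.5,0],[31.6,-14.8,9,0,0,-4.5,0],[32.6,-12.3,9,0,0,-4.5,0],[33.5,-9.7,9,0,0,-4.5,0],[34.1,-7.1,9,0,0,-4.5,0]]' 40
python3 -m crank '[[34.6,-4.4,10,0,0,-4.5,0],[34.8,-1.7,10,0,0,-4.5,0],[34.8,1,10,0,0,-4.5,0],[34.7,3.7,10,0,0,-4.5,0],[34.3,6.4,10,0,0,-4.5,0],[33.7,9,10,0,0,-4.5,0],[32.9,11.6,9,0,0,-4.5,0],[31.9,14.1,9,0,0,-4.5,0]]'
python3 - <<'E'
from h import *
import cv2
c=calibration("wrist");t,R,s=tip();print(t,s['joint_pos'],s['wrist_force'])
E=np.array(c['extrinsics']);print("cam in tool mm",R.T@(-E[:3,:3].T@E[:3,3]-s['tcp_pos'])*1000)
im=read_camera("wrist");cv2.imwrite("pics/w1.png",im)
np.save("w1.npy",E)
cv2.imwrite("pics/t1.png",read_camera("top"))
E
```

```text
clock: 1.15
tcp_pos: [0.3342, -0.2779, 0.3503]
orientation: [-0.0, 0.873, 0.488, -0.0]
wrist_force: [0.9, -0.8, -0.6]
finger_gap: -0.0
clock: 2.15
tcp_pos: [0.4492, -0.0237, 0.2723]
orientation: [0.0, 0.68, 0.734, -0.0]
wrist_force: [0.2, -1.1, 1.5]
finger_gap: -0.0005
[-194.50779939    9.46190785   99.27686456] [-2.31487484e-01  1.62717000e-01 -4.92051323e-01  9.16088205e-01
 -1.48117902e-04  1.26301753e+00] [ 0.24402757 -1.06240617  1.47494769]
cam in tool mm [71.65517269  0.58906636 31.32340367]
```

View pics/w1.png

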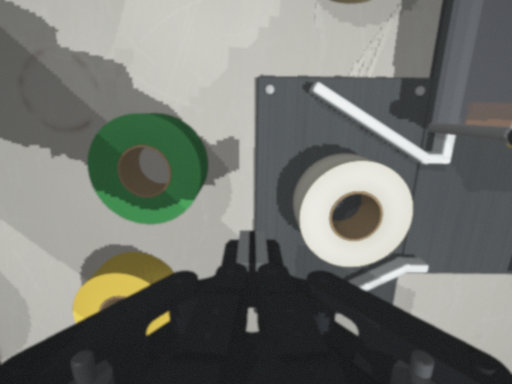

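Run:
```python
from h import *
import cv2
c=calibration("wrist")
for n,u,v,z in [("apron+",257,76,8),("flareend+ tip in",313,90,23),("bend+ inner",424,163,23),("bend+ far",450,160,23),("bend-?",404,262,23),("rollc",356,216,46)]:
    p=ray("wrist",(u,v),z/1000,c);print(n,w2m(p).round(1))
im=cv2.imread("pics/w1.png")
m=((im.min(2)>185)).astype(np.uint8);m[:, :285]=0;m[:,420:]=0;m[280:]=0
n,l,st,ce=cv2.connectedComponentsWithStats(m)
i=1+np.argmax(st[1:,4]);cn,_=cv2.findContours((l==i).astype(np.uint8),0,2)
cn=max(cn,key=cv2.contourArea);(x,y),r=cv2.minEnclosingCircle(cn);print(x,y,r)
print(w2m(ray("wrist",(x,y),.046,c)),w2m(ray("wrist",(x+r,y),.046,c)),w2m(ray("wrist",(x-r,y),.046,c)))
```

```text
apron+ [-191.7  107.3    8. ]
flareend+ tip in [-151.6   97.    23. ]
bend+ inner [-62.1  45.6  23. ]
bend+ far [-42.5  48.2  23. ]
bend-? [-63.3 -39.8  23. ]
rollc [-118.3    9.8   46. ]
355.5 213.0 57.36951446533203
[-118.94559493   12.1528837    46.        ] [-77.39221565  12.8471308   46.        ] [-160.505854     11.45852167   46.        ]
```

```bash
sed -i 's/-.0213,0\])/-.0193,0])/' h.py
python3 - <<'E'
from h import *
t,R,s=tip();print(t,R.round(3)); plan([-188,7,17],rot(0),8)
E
```

```text
[-194.76131261    8.78513562   98.69253388] [[-0.078  0.997 -0.001]
 [ 0.997  0.078  0.001]
 [ 0.001 -0.001 -1.   ]]
[[-0.2, 0.8, 10.2, -0.0, -0.0, 0.1], [-0.2, 0.8, 10.2, -0.0, -0.0, 0.1], [-0.2, 0.8, 10.2, -0.0, -0.0, 0.1], [-0.2, 0.8, 10.2, -0.0, -0.0, 0.1], [-0.2, 0.8, 10.2, -0.0, -0.0, 0.1], [-0.2, 0.8, 10.2, -0.0, -0.0, 0.1], [-0.2, 0.8, 10.2, -0.0, -0.0, 0.1], [-0.2, 0.8, 10.2, -0.0, -0.0, 0.1]]
```

```bash
python3 -m crank '[[-0.3,1,14,0,0,0.1,0],[-0.3,1,14,0,0,0.1,0],[-0.3,1,14,0,0,0.1,0],[-0.3,1,14,0,0,0.1,0],[-0.3,1,14,0,0,0.1,0],[-0.3,1,11.6,0,0,0.1,0],[0,2,0,0,0,0,0],[0,4,0,0,0,0,0]]'
python3 -m crank '[[0,5,0,0,0,0,0],[0,5,0,0,0,0,0],[0,7,0,0,0,0,0],[0,7,0,0,0,0,0],[-0.4,7,0,0,0,0,0],[-0.4,7,0,0,0,0,0],[-0.4,7,0,0,0,0,0],[-0.4,7,0,0,0,0,0]]'
python3 - <<'E'
from h import *
import cv2
t,R,s=tip();print(t,s['wrist_force'])
cv2.imwrite("pics/t2.png",cv2.resize(read_camera("top")[130:260,160:350],None,fx=4,fy=4))
cv2.imwrite("pics/w2.png",read_camera("wrist"))
E
```

```text
clock: 3.25
tcp_pos: [0.4613, -0.0258, 0.1913]
orientation: [0.0, 0.684, 0.729, 0.0]
wrist_force: [0.5, 0.2, 0.0]
finger_gap: 0.0004
clock: 4.25
tcp_pos: [0.5117, -0.0244, 0.1908]
orientation: [-0.001, 0.685, 0.729, -0.003]
wrist_force: [-14.0, -6.1, 12.1]
finger_gap: -0.0003
[-133.21195689    2.65740099   17.84458383] [-13.95973484  -6.1407857   12.05512189]
```

View pics/t2.png

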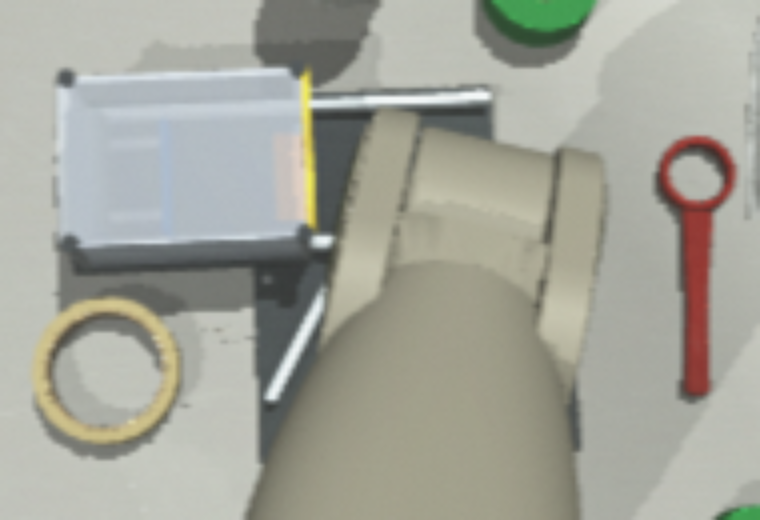

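View pics/w2.png

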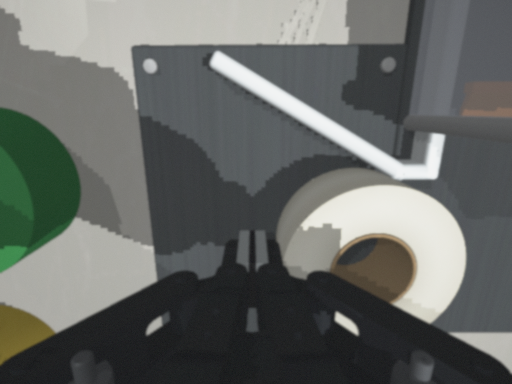

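The push read 14 N sideways and 12 N up, far more than the friction of a 0.1 kg roll. In the wrist view the splayed knuckles of the shut gripper overlie the roll's rim at about (330,275). I'll back off, look, and push with the other finger face.

```bash
python3 -m crank '[[0,-4,0,0,0,0,0],[0,-6,0,0,0,0,0],[0,-8,0,0,0,0,0],[0,-10,0,0,0,0,0],[0,-10,0,0,0,0,0],[0,-10,-5,0,0,0,0],[0,-5,-20,0,0,0,0],[0,0,-30,0,0,0,0]]'
python3 - <<'E'
from h import *
import cv2
t,R,s=tip();print(t,s['wrist_force'],s['joint_pos'])
c=calibration("wrist");im=read_camera("wrist")
cv2.imwrite("pics/w3.png",im)
E
```

```text
clock: 5.35
tcp_pos: [0.4587, -0.0274, 0.2462]
orientation: [-0.001, 0.685, 0.729, -0.001]
wrist_force: [0.7, 0.1, -0.7]
finger_gap: -0.0003
[-185.72532508    3.32262959   73.22163807] [ 0.71319824  0.0991284  -0.67358579] [-2.34650220e-01  2.09266823e-01 -5.06819988e-01  8.57027804e-01
 -4.27433507e-05  1.27328568e+00]
```

View pics/w3.png

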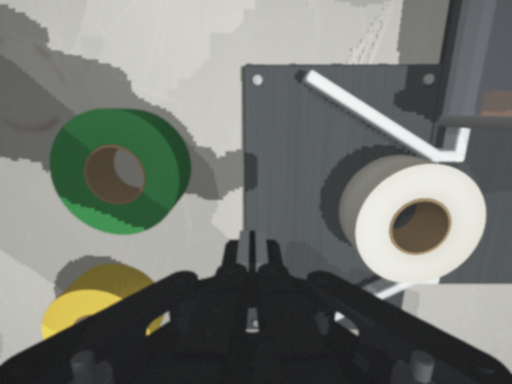

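The roll lies flat in the flare, with its top centred at about (417,222). Next I turn the gripper a quarter turn.

```bash
cat >> h.py <<'E'
def rotA(): # x_tool = -mag x, y_tool = mag y, z down
    return M@np.c_[[-1,0,0],[0,1,0],[0,0,-1]].astype(float)
def rollfit(im,c,lo,thr=185):
    import cv2
    m=(im.min(2)>thr).astype(np.uint8);x0,y0,x1,y1=lo;k=np.zeros_like(m);k[y0:y1,x0:x1]=1;m*=k
    cn,_=cv2.findContours(m,0,2);cn=max(cn,key=cv2.contourArea);(x,y),r=cv2.minEnclosingCircle(cn)
    print("px",x,y,r, w2m(ray("wrist",(x,y),.046,c)).round(1))
E
python3 - <<'E'
from h import *
import cv2
c=calibration("wrist");rollfit(cv2.imread("pics/w3.png"),c,(335,150,490,285))
print(w2m(ray("wrist",(420,226),.046,c)))
for n,u,v in (("bend+",440,161),("bend-",421,279)): print(n,w2m(ray("wrist",(u,v),.023,c)))
plan([-185,3,73],rotA(),9)
E
```

```text
px 420.0 223.0 67.42413330078125 [-72.    3.4  46. ]
[-71.65383114   1.29040919  46.        ]
bend+ [-51.11979059  40.29605538  23.        ]
bend- [-48.47545015 -53.49660404  23.        ]
[[-0.0, -0.2, 0.5, 0.0, 0.0, -10.0], [0.0, -0.2, 0.5, 0.0, 0.0, -10.0], [0.1, -0.2, 0.5, 0.0, 0.0, -10.0], [0.1, -0.1, 0.5, 0.0, 0.0, -10.0], [0.1, -0.1, 0.5, 0.0, 0.0, -10.0], [0.1, -0.1, 0.5, 0.0, 0.0, -10.0], [0.2, -0.0, 0.5, 0.0, 0.0, -10.0], [0.2, 0.0, 0.5, 0.0, 0.0, -10.0], [0.2, 0.1, 0.5, 0.0, 0.0, -10.0]]
```

```bash
python3 -m crank '[[0,0,0,0,0,-10,0.3],[0,0,0,0,0,-10,0.3],[0,0,0,0,0,-10,0.3],[0,0,0,0,0,-10,0.3],[0,0,0,0,0,-10,0.3],[0,0,0,0,0,-10,0.3],[0,0,0,0,0,-10,0.3],[0,0,0,0,0,-10,0.3]]'
python3 - <<'E'
from h import *
import cv2
plan([-140,1,24],rotA(),6)
t,R,s=tip();print(t,s['wrist_force'],s['joint_pos'])
c=calibration("wrist");im=read_camera("wrist")
cv2.imwrite("pics/w4.png",im)
E
```

```text
clock: 6.4
tcp_pos: [0.4598, -0.0275, 0.2464]
orientation: [0.0, 0.053, 0.999, -0.0]
wrist_force: [-0.0, -0.2, -0.1]
finger_gap: 0.026
[[-7.3, 0.9, 8.2, -0.0, 0.0, -1.6], [-7.3, 0.7, 8.2, -0.0, 0.0, -1.6], [-7.4, 0.5, 8.2, -0.0, 0.0, -1.6], [-7.4, 0.3, 8.2, -0.0, 0.0, -1.6], [-7.4, 0.1, 8.2, -0.0, 0.0, -1.6], [-7.4, -0.1, 8.2, -0.0, 0.0, -1.6]]
[-184.1640768     2.96852657   73.39463521] [-0.04967707 -0.21834291 -0.066254  ] [-2.34375973e-01  2.09646724e-01 -5.05817611e-01  8.54731612e-01
 -6.99075884e-05 -1.28684440e-01]
```

View pics/w4.png

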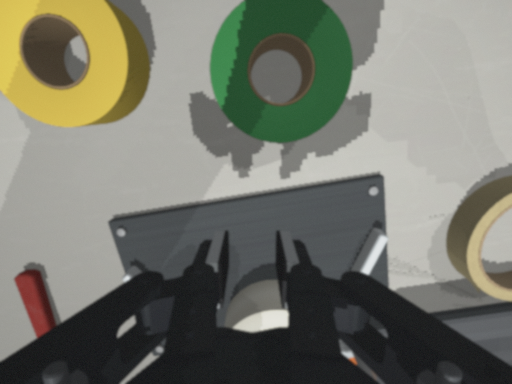

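```bash
python3 -m crank '[[-7.3,0.9,8.2,0,0,-1.6,0.3],[-7.3,0.7,8.2,0,0,-1.6,0.3],[-7.4,0.5,8.2,0,0,-1.6,0.3],[-7.4,0.3,8.2,0,0,-1.6,0.3],[-7.4,0.1,8.2,0,0,-1.6,0.3],[-7.4,-0.1,8.2,0,0,-1.6,0.3],[-5,0,0,0,0,0,0.3],[-5,0,0,0,0,0,0.3]]'
python3 -m crank '[[-6,0,0,0,0,0,0.3],[-6,0,0,0,0,0,0.3],[-6,0,0,0,0,0,0.3],[-6,0,0,0,0,0,0.3],[-6,0,0,0,0,0,0.3],[-6,0,0,0,0,0,0.3],[-6,0,0,0,0,0,0.3],[-3,0,0,0,0,0,0.3]]'
python3 - <<'E'
from h import *
import cv2
t,R,s=tip();print(t,s['wrist_force'])
cv2.imwrite("pics/t5.png",cv2.resize(read_camera("scene")[150:270,170:330],None,fx=4,fy=4))
cv2.imwrite("pics/w5.png",read_camera("wrist"))
E
```

```text
clock: 7.45
tcp_pos: [0.5148, -0.0264, 0.1969]
orientation: [-0.0, -0.028, 1.0, -0.0]
wrist_force: [0.0, 0.5, -0.5]
finger_gap: 0.0254
clock: 8.45
tcp_pos: [0.56, -0.0237, 0.197]
orientation: [0.0, -0.028, 1.0, 0.0]
wrist_force: [-0.3, -0.2, 0.0]
finger_gap: 0.0255
[-83.84960878   0.75389886  23.97822157] [-0.31174324 -0.17807636  0.04370934]
```

View pics/t5.png

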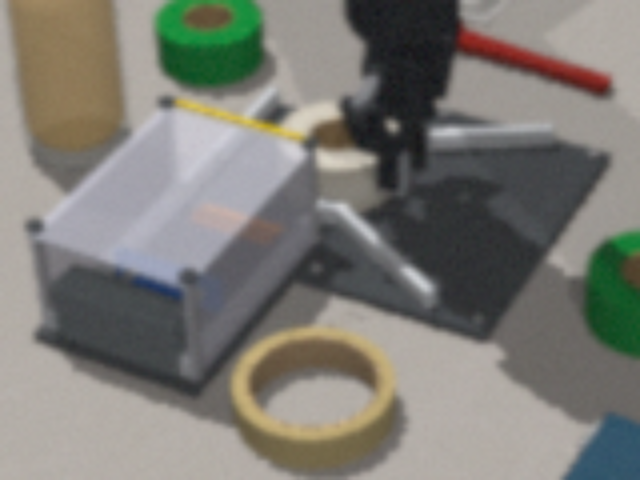

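View pics/w5.png

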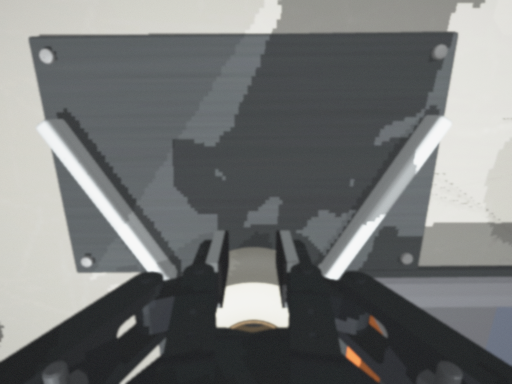

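```bash
python3 - <<'E'
from h import *
c=calibration("wrist")
for u,v in((46,122),(449,122)):print(w2m(ray("wrist",(u,v),.023,c)))
E
python3 -m crank '[[-6,0,0,0,0,0,0.3],[-6,0,0,0,0,0,0.3],[-6,0,0,0,0,0,0.3],[-6,0,0,0,0,0,0.3],[-5,0,0,0,0,0,0.3],[-3,0,0,0,0,0,0.3],[-2,0,0,0,0,0,0.3],[0,0,0,0,0,0,0.3]]'
python3 - <<'E'
from h import *
import cv2
t,R,s=tip();print(t,s['wrist_force'])
cv2.imwrite("pics/t6.png",cv2.resize(read_camera("scene")[150:270,170:330],None,fx=4,fy=4))
E
```

```text
[-149.67100474  -98.67885424   23.        ]
[-148.63418237   96.90190424   23.        ]
clock: 9.55
tcp_pos: [0.5934, -0.0219, 0.1969]
orientation: [0.0, -0.028, 1.0, -0.0]
wrist_force: [0.2, -0.0, 0.1]
finger_gap: 0.0257
[-50.47778214   0.43794258  23.89555897] [ 0.1541554  -0.03669403  0.07546547]
```

View pics/t6.png

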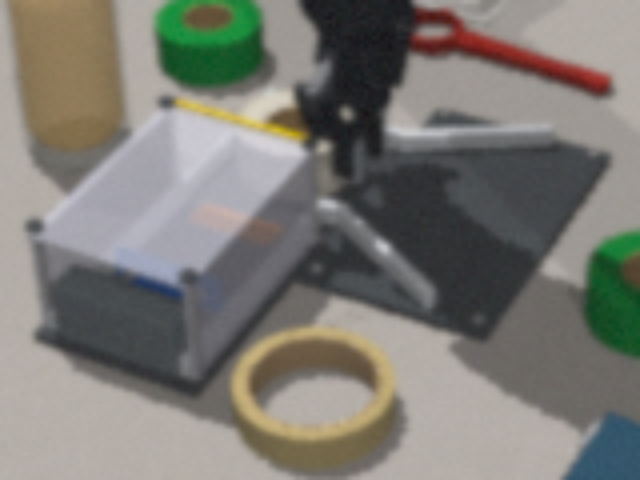

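```bash
python3 -m crank '[[8,0,0,0,0,0,0.3],[15,0,0,0,0,0,0.3],[15,0,-15,0,0,0,0.3],[10,0,-40,0,0,0,0],[0,0,-50,0,0,0,0],[0,0,0,0,0,10,0],[0,0,0,0,0,10,0],[0,0,0,0,0,10,0]]'
python3 - <<'E'
from h import *
import cv2
t,R,s=tip();print(t,s['wrist_force'],s['joint_pos'])
c=calibration("wrist");im=read_camera("wrist")
cv2.imwrite("pics/w7.png",im)
cv2.imwrite("pics/s7.png",read_camera("scene"))
print(R.tolist())
E
```

```text
clock: 10.6
tcp_pos: [0.5448, -0.0246, 0.3021]
orientation: [0.0, 0.234, 0.972, -0.0]
wrist_force: [0.5, 0.1, -0.3]
finger_gap: -0.0001
[-99.19569934   0.7214016  129.13693719] [ 0.4722368   0.14038783 -0.32148625] [-1.92373798e-01  3.08396983e-01 -2.18346789e-01  1.04364246e+00
 -4.19669805e-05  2.80880847e-01]
[[-0.8900895010366967, 0.4557856124378781, 0.0003945109286543455], [0.4557856026496824, 0.8900895854425086, -0.00011959953802344716], [-0.0004056618176237895, 7.335810824509714e-05, -0.9999999150285355]]
```

View pics/w7.png

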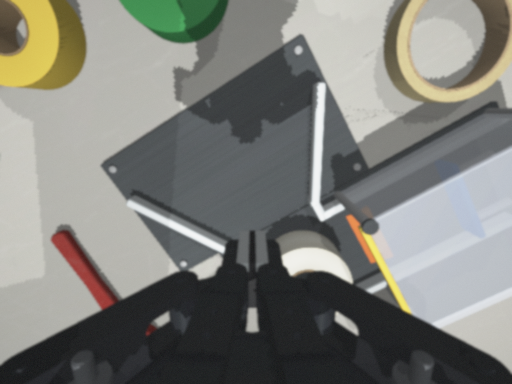

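View pics/s7.png

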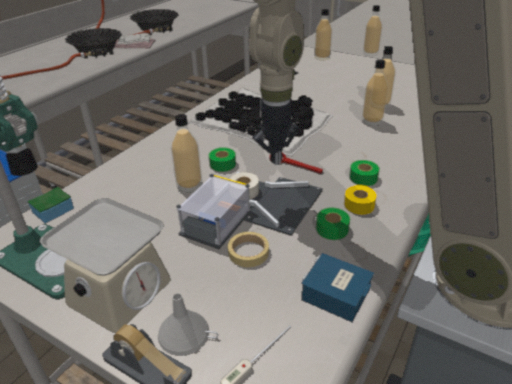

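Run:
```python
from h import *
t,R,s=tip();c=calibration("wrist");E=np.array(c['extrinsics'])
o=R.T@(-E[:3,:3].T@E[:3,3]-s['tcp_pos'])*1000
for xp in (0,11):
  for u,v in((241,235),(263,235),(275,240),(282,270),(300,278),(330,275),(345,285),(415,310),(500,375)):
    d=R.T@E[:3,:3].T@np.array([(u-c['cx'])/c['fx'],(v-c['cy'])/c['fy'],1]);p=o+d*(xp-o[0])/d[0]
    print(xp,(u,v),"y %.0f behind tip %.0f"%(p[1],173-p[2]))
plan([0,-115,90],rot(0),8)
```

```text
0 (241, 235) y -6 behind tip -13
0 (263, 235) y 7 behind tip -13
0 (275, 240) y 14 behind tip -7
0 (282, 270) y 14 behind tip 25
0 (300, 278) y 22 behind tip 32
0 (330, 275) y 35 behind tip 29
0 (345, 285) y 40 behind tip 37
0 (415, 310) y 61 behind tip 53
0 (500, 375) y 70 behind tip 80
11 (241, 235) y -5 behind tip 11
11 (263, 235) y 6 behind tip 11
11 (275, 240) y 12 behind tip 16
11 (282, 270) y 12 behind tip 43
11 (300, 278) y 18 behind tip 49
11 (330, 275) y 30 behind tip 47
11 (345, 285) y 34 behind tip 53
11 (415, 310) y 51 behind tip 66
11 (500, 375) y 59 behind tip 89
[[-18.0, -6.2, 4.9, -0.0, 0.0, 7.5], [-18.7, -3.8, 4.9, -0.0, 0.0, 7.5], [-19.0, -1.4, 4.9, -0.0, 0.0, 7.5], [-19.0, 1.1, 4.9, -0.0, 0.0, 7.5], [-18.7, 3.6, 4.9, -0.0, 0.0, 7.5], [-18.1, 6.0, 4.9, -0.0, 0.0, 7.5], [-17.2, 8.3, 4.9, -0.0, 0.0, 7.5], [-16.0, 10.4, 4.9, -0.0, 0.0, 7.5]]
```

```bash
python3 -m crank '[[-18,-6.2,4.9,0,0,7.5,0],[-18.7,-3.8,4.9,0,0,7.5,0],[-19,-1.4,4.9,0,0,7.5,0],[-19,1.1,4.9,0,0,7.5,0],[-18.7,3.6,4.9,0,0,7.5,0],[-18.1,6,4.9,0,0,7.5,0],[-17.2,8.3,4.9,0,0,7.5,0],[-16,10.4,4.9,0,0,7.5,0]]'
python3 - <<'E'
from h import *
import cv2
t,R,s=tip();print(t,s['wrist_force'],s['joint_pos'])
im=read_camera("wrist")
cv2.imwrite("pics/w8.png",im)
c=calibration("wrist");np.set_printoptions(suppress=True)
rollfit(im,c,(200,0,512,230))
plan([0,-90,80],rot(52),8)
E
```

```text
clock: 11.7
tcp_pos: [0.6515, -0.1347, 0.2624]
orientation: [-0.0, 0.687, 0.727, -0.0]
wrist_force: [0.5, -0.0, -0.3]
finger_gap: -0.0
[   0.48721691 -115.60788096   89.35749216] [ 0.46202901 -0.01727311 -0.31135558] [-3.24365386e-01  5.55059258e-01  6.36752962e-02  1.07972571e+00
 -6.77295717e-05  1.19074613e+00]
px 257.5 40.0 70.04473114013672 [ 7. -7. 46.]
[[-16.2, -0.1, 2.2, 0.0, 6.5, -0.1], [-16.3, -0.1, 2.6, 0.0, 6.5, -0.1], [-16.5, -0.1, 2.9, 0.0, 6.5, -0.1], [-16.7, -0.1, 3.3, 0.0, 6.5, -0.1], [-17.0, -0.1, 3.6, 0.0, 6.5, -0.1], [-17.3, -0.1, 3.9, 0.0, 6.5, -0.1], [-17.6, -0.1, 4.1, 0.0, 6.5, -0.1], [-18.0, -0.1, 4.3, 0.0, 6.5, -0.1]]
```

View pics/w8.png

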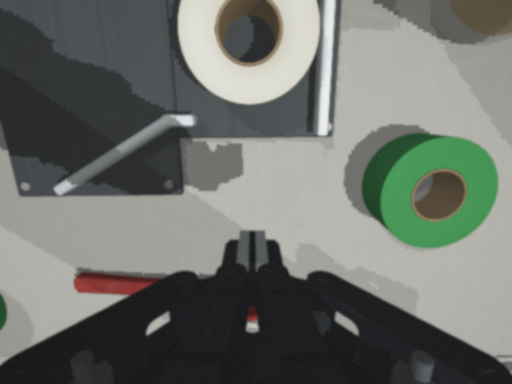

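Run:
```python
from h import *
c=calibration("wrist")
for n,u,v,z in(("roll",249,31,46),("L",178,30,46),("R",320,30,46),("bottom",249,103,46),("farface",319,120,23),("plate end",250,136,8),("near rail end",195,120,23)):print(n,w2m(ray("wrist",(u,v),z/1000,c)).round(1))
```

```text
roll [ 2.1 -2.3 46. ]
L [-38.7  -1.3  46. ]
R [43.  -2.2 46. ]
bottom [  1.6 -41.8  46. ]
farface [ 50.5 -53.3  23. ]
plate end [  1.7 -65.1   8. ]
near rail end [-36.8 -52.3  23. ]
```

Run:
```python
import cv2
im=cv2.imread("pics/w8.png")[0:150,160:350]
cv2.imwrite("pics/w8c.png",cv2.resize(im,None,fx=4,fy=4,interpolation=cv2.INTER_CUBIC))
```

```text
(no output)
```

View pics/w8c.png

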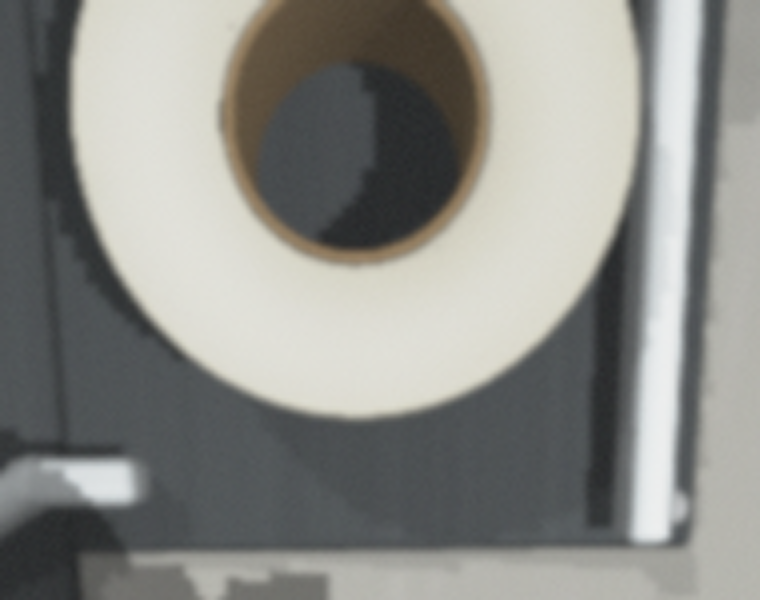

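Run:
```python
from h import *
import cv2
np.set_printoptions(suppress=True)
t,R,s=tip();print(t); c=calibration("wrist");im=read_camera("wrist");t,R,s=tip();print(t)
cv2.imwrite("pics/w9c.png",cv2.resize(im[0:150,160:350],None,fx=4,fy=4,interpolation=cv2.INTER_CUBIC))
```

```text
[   1.73330314 -117.60504869   88.57497249]
[   0.76753363 -116.49619622   88.72985636]
```

View pics/w9c.png

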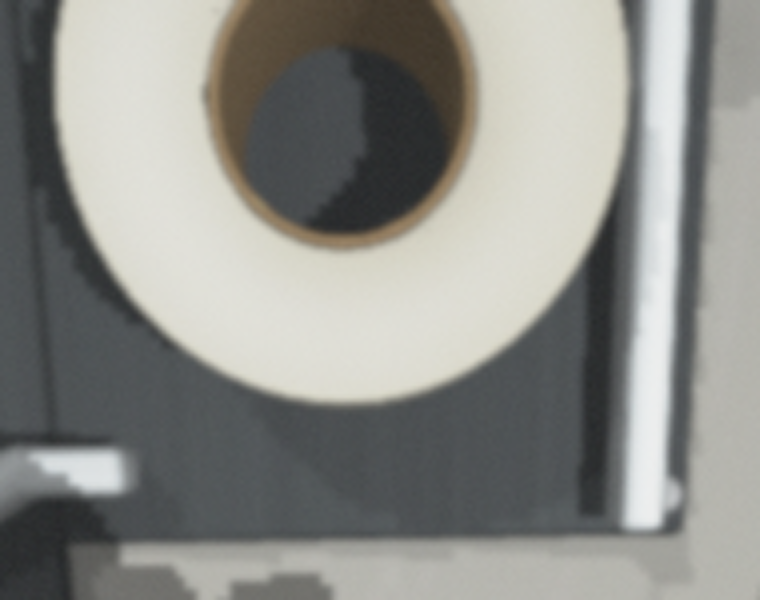

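Run:
```python
from h import *
c=calibration("wrist")
for n,u,v,z in(("roll",245.4,27,46),("L",173.5,25,46),("R",317.5,25,46),("farface",316,125,23),("plate end",250,134,8),("near rail end",191.5,118,23)):print(n,w2m(ray("wrist",(u,v),z/1000,c)).round(1))
cc=calibration("top")
import cv2
im=read_camera("top");cv2.imwrite("pics/t9.png",cv2.resize(im[130:260,160:350],None,fx=4,fy=4,interpolation=cv2.INTER_CUBIC))
```

```text
roll [-1.7  1.  46. ]
L [-43.    2.2  46. ]
R [39.7  1.8 46. ]
farface [ 47.1 -55.2  23. ]
plate end [  0.3 -62.5   8. ]
near rail end [-40.7 -50.   23. ]
```

View pics/t9.png

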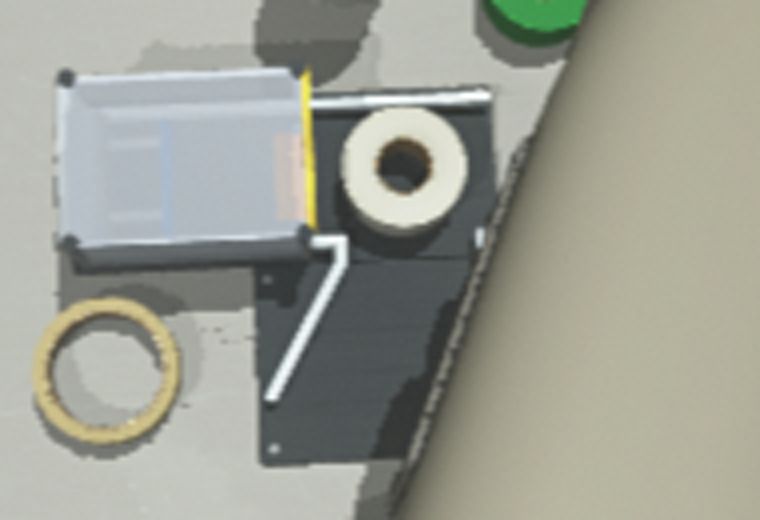

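Run:
```python
from h import *
f=lambda u,v:((u+.5)/4-.5+160,(v+.5)/4-.5+130)
for n,u,v,z in(("roll",404,168,46),("top",404,106,46),("bot",404,230,46),("farL",314,108,23),("farR",490,104,23),("near rail +y, lane side top",330,236,23),("near rail -y end",482,230,23)):print(n,w2m(ray("top",f(u,v),z/1000)).round(1))
t,R,s=tip();print(t)
```

```text
roll [-4.6  1.2 46. ]
top [37.9 -0.9 46. ]
bot [-46.5   3.3  46. ]
farL [45.  59.3 23. ]
farR [ 43.3 -61.3  23. ]
near rail +y, lane side top [-44.2  52.   23. ]
near rail -y end [-44.3 -50.8  23. ]
[ 7.01197820e-02 -1.15533332e+02  8.89857480e+01]
```

Both cameras put the roll about 4.7 mm short of the lane middle. I'll go back and nudge it the last few mm against the far rail, with the tips higher so the knuckles stay clear of its top.

```bash
python3 -m crank '[[29,-19.5,0,0,0,0,0],[29,-19.5,0,0,0,0,0],[29,-19.5,0,0,0,0,0],[29,-19.5,10,0,0,0,0],[0,0,20,0,0,0,0],[0,0,20,0,0,0,0],[0,0,3,0,0,0,0],[0,0,0,0,0,0,0]]'
python3 - <<'E'
from h import *
np.set_printoptions(suppress=True)
t,R,s=tip();print(t,s['wrist_force'])
E
```

```text
clock: 12.85
tcp_pos: [0.5667, -0.0226, 0.2102]
orientation: [-0.0, 0.686, 0.727, -0.0]
wrist_force: [-0.5, -0.3, 0.0]
finger_gap: -0.0001
[-77.21875593   1.44595393  37.15750509] [-0.45036306 -0.2695634   0.04304124]
```

```bash
python3 -m crank '[[0,6,1,0,0,0,0],[0,6,1,0,0,0,0],[0,3,0,0,0,0,0],[0,3,0,0,0,0,0],[0,3,0,0,0,0,0],[0,3,0,0,0,0,0],[0,1,0,0,0,0,0],[0,0,0,0,0,0,0]]'
python3 - <<'E'
from h import *
import cv2
np.set_printoptions(suppress=True)
t,R,s=tip();print(t,s['wrist_force'])
cv2.imwrite("pics/s10.png",cv2.resize(read_camera("scene")[130:250,170:330],None,fx=4,fy=4))
cv2.imwrite("pics/w10.png",read_camera("wrist"))
E
```

```text
clock: 13.85
tcp_pos: [0.5919, -0.0214, 0.2076]
orientation: [-0.0, 0.687, 0.727, -0.0]
wrist_force: [-0.6, 0.5, -1.0]
finger_gap: 0.0003
[-52.01954475   1.05605568  34.5999509 ] [-0.55303964  0.469936   -1.01394642]
```

View pics/w10.png

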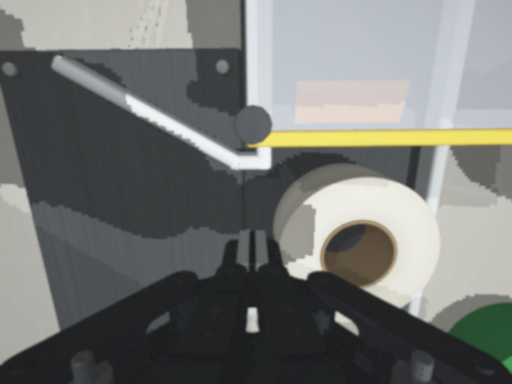

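Run:
```python
from h import *
np.set_printoptions(suppress=True)
c=calibration("wrist")
for n,u,v,z in(("roll L",275.5,225,46),("roll R",440,243,46),("core",358,253,46),("near face",271,157,23),("far face",429,205,23)):print(n,w2m(ray("wrist",(u,v),z/1000,c)).round(1))
print(tip()[0],get_state()['wrist_force'])
```

```text
roll L [-39.7  18.4  46. ]
roll R [43.1  8.1 46. ]
core [ 2.5  2.8 46. ]
near face [-40.8  48.3  23. ]
far face [49.2 20.5 23. ]
[-52.01322952   1.07052689  34.67581614] [ 0.07115551 -0.12292551 -0.55447673]
```

```bash
python3 -m crank '[[0,1.5,0,0,0,0,0],[0,1.5,0,0,0,0,0],[0,0.5,0,0,0,0,0],[0,0,0,0,0,0,0],[0,-4,0,0,0,0,0],[0,-12,0,0,0,0,0],[-10,-10,-30,0,0,0,0],[-25,5,-30,0,0,0,0]]'
python3 - <<'E'
from h import *
import cv2
np.set_printoptions(suppress=True)
plan([2,-95,85],rot(52),8)
print(tip()[0],get_state()['wrist_force'])
E
```

```text
clock: 14.95
tcp_pos: [0.5744, -0.0566, 0.2678]
orientation: [-0.001, 0.686, 0.727, -0.001]
wrist_force: [0.5, 0.3, 0.2]
finger_gap: -0.0001
[[-27.3, 9.3, 2.3, -0.0, 6.5, -0.0], [-27.4, 9.3, 1.4, -0.0, 6.5, -0.0], [-27.4, 9.3, 0.5, -0.0, 6.5, -0.0], [-27.3, 9.3, -0.4, -0.0, 6.5, -0.0], [-27.1, 9.3, -1.2, -0.0, 6.5, -0.0], [-26.8, 9.3, -2.0, -0.0, 6.5, -0.0], [-26.4, 9.3, -2.8, -0.0, 6.5, -0.0], [-25.9, 9.3, -3.6, -0.0, 6.5, -0.0]]
[-72.17453441 -32.82416457  94.77494815] [0.51604673 0.29468255 0.15612483]
```

```bash
python3 -m crank '[[-27.3,9.3,2.3,0,6.5,0,0],[-27.4,9.3,1.4,0,6.5,0,0],[-27.4,9.3,0.5,0,6.5,0,0],[-27.3,9.3,-0.4,0,6.5,0,0],[-27.1,9.3,-1.2,0,6.5,0,0],[-26.8,9.3,-2,0,6.5,0,0],[-26.4,9.3,-2.8,0,6.5,0,0],[-25.9,9.3,-3.6,0,6.5,0,0]]'
python3 - <<'E'
from h import *
import cv2
np.set_printoptions(suppress=True)
c=calibration("wrist");im=read_camera("wrist");cv2.imwrite("pics/w11.png",im);cv2.imwrite("pics/s11.png",read_camera("scene"))
plan([2,-66,22],rot(52),6)
t,R,s=tip();print(t,s['wrist_force'],s['joint_pos'],R.round(3))
E
```

```text
clock: 15.95
tcp_pos: [0.6617, -0.2522, 0.1918]
orientation: [-0.319, 0.617, 0.653, 0.303]
wrist_force: [0.6, -0.4, -0.5]
finger_gap: -0.0
[[-4.0, -0.0, 9.9, 0.0, -0.1, -0.1], [-4.0, -0.0, 9.9, 0.0, -0.1, -0.1], [-4.0, -0.0, 9.9, 0.0, -0.1, -0.1], [-4.0, -0.0, 9.9, 0.0, -0.1, -0.1], [-4.0, -0.0, 9.9, 0.0, -0.1, -0.1], [-4.0, -0.1, 9.9, 0.0, -0.1, -0.1]]
[  2.49236841 -97.72317999  78.388796  ] [-0.37999235  0.01027369 -1.57709123] [-0.59406786  1.0303272   0.57962773  1.78853834  0.67973176  0.68329396] [[-0.026  0.999 -0.048]
 [ 0.61   0.053  0.791]
 [ 0.792 -0.009 -0.61 ]]
```

View pics/w11.png

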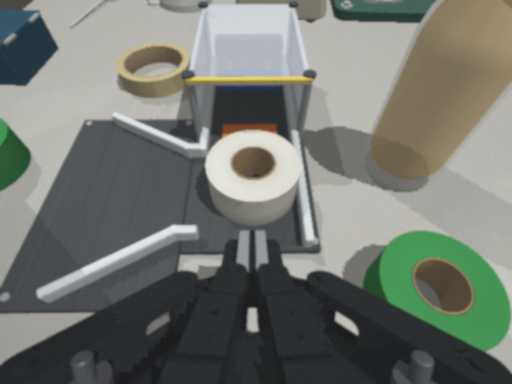

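View pics/s11.png

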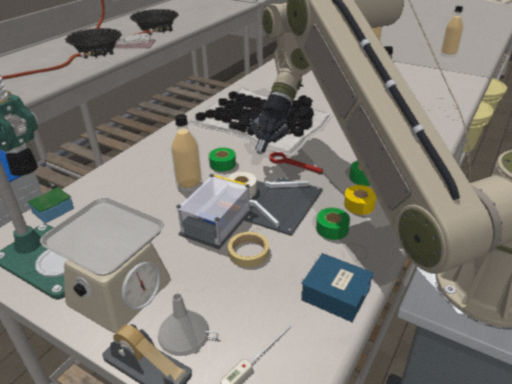

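```bash
python3 - <<'E'
from h import *
np.set_printoptions(suppress=True)
c=calibration("wrist")
for n,u,v,z in(("lip low",250,83,80),("lip top",250,77,86),("roll L",206,165,46),("roll R",299,165,46),("core",253,162,46),("plate end",220,251,8),("far face end",305,243,23),("near end",197,232,23),("catch back top?",250,125,8)):print(n,w2m(ray("wrist",(u,v),z/1000,c)).round(1))
print(tip()[0])
E
python3 -m crank '[[-4,0,10,0,0,0,0],[-4,0,10,0,0,0,0],[-4,0,10,0,0,0,0],[-4,0,10,0,0,0,0],[-4,0,10,0,0,0,0],[-2,0,5,0,0,0,0],[0,0,0,0,0,0,0],[0,0,0,0,0,0,0]]'
python3 - <<'E'
from h import *
import cv2
np.set_printoptions(suppress=True)
print(tip()[0],get_state()['wrist_force']);plan([2,-66,22],rot(52),1);plan([2,-58,22],rot(52),1)
E
```

```text
lip low [ 3.  53.2 80. ]
lip top [ 3.  52.5 86. ]
roll L [-33.9  -9.3  46. ]
roll R [ 42.3 -10.5  46. ]
core [ 4.7 -6.6 46. ]
plate end [-22.8 -68.3   8. ]
far face end [ 43.6 -69.4  23. ]
near end [-39.9 -58.9  23. ]
catch back top? [ 2.1 83.9  8. ]
[  2.49236841 -97.72317999  78.388796  ]
clock: 17.05
tcp_pos: [0.6603, -0.2218, 0.1406]
orientation: [-0.318, 0.618, 0.653, 0.301]
wrist_force: [-0.1, 0.3, 0.2]
finger_gap: 0.0002
[  4.73895506 -66.7784244   34.04199559] [-0.09559521  0.26116907  0.21578887]
[[-9.1, -2.0, 8.0, 0.2, 0.0, -0.2]]
[[-4.1, -2.1, 14.3, 0.2, 0.0, -0.2]]
```

```bash
python3 -m crank '[[-4.8,-1,3.8,0,0,0,0],[-4.7,-1,3.5,0,0,0,0],[0,0,0,0,0,0,0],[2.4,0,3.2,0,0,0,0],[3.7,0,4.7,0,0,0,0],[3.7,0,4.7,0,0,0,0],[3.7,0,4.7,0,0,0,0],[3.7,0,4.7,0,0,0,0]]'
python3 - <<'E'
from h import *
import cv2
np.set_printoptions(suppress=True)
print(tip()[0],get_state()['wrist_force']);
cv2.imwrite("pics/w12.png",read_camera("wrist"))
print(tip()[0],get_state()['wrist_force']);
E
```

```text
clock: 18.05
tcp_pos: [0.6567, -0.1933, 0.1287]
orientation: [-0.318, 0.617, 0.653, 0.301]
wrist_force: [-0.3, -1.0, 0.7]
finger_gap: 0.0
[  2.82642757 -38.22094254  22.09097516] [-0.29163175 -0.98628612  0.70320328]
[  2.77575147 -37.43547373  22.16321979] [ 0.16447567  0.21211676 -0.15871542]
```

View pics/w12.png

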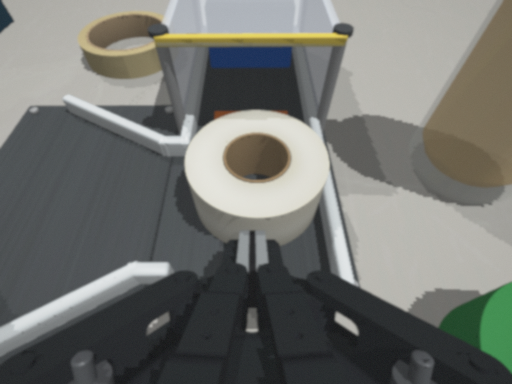

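```bash
python3 - <<'E'
from h import *
np.set_printoptions(suppress=True)
c=calibration("wrist")
for n,u,v,z in(("lip low",250,46,80),("lip top",250,35,86),("lipL",155,40,83),("lipR",347,40,83),("roll L",185,160,46),("roll R",329,160,46),("core",257.5,157,46),("near end",169,268,23),("far face",322,220,23)):print(n,w2m(ray("wrist",(u,v),z/1000,c)).round(1))
E
python3 -m crank '[[4.3,0,5.5,0,0,0,0],[4.3,0,5.5,0,0,0,0],[4.3,0,5.5,0,0,0,0],[4.3,0,5.5,0,0,0,0],[4.3,0,5.5,0,0,0,0],[4.3,0,5.5,0,0,0,0],[4.3,0,5.5,0,0,0,0],[4.3,0,5.5,0,0,0,0]]'
python3 - <<'E'
from h import *
import cv2
np.set_printoptions(suppress=True)
print(tip()[0],get_state()['wrist_force']);
cv2.imwrite("pics/w13.png",read_camera("wrist"))
print(tip()[0],get_state()['wrist_force']);
E
```

```text
lip low [ 2.9 62.8 80. ]
lip top [ 2.9 63.3 86. ]
lipL [-52.2  63.9  83. ]
lipR [59.3 63.5 83. ]
roll L [-34.    3.9  46. ]
roll R [47.2  3.6 46. ]
core [ 6.9  6.1 46. ]
near end [-39.5 -50.3  23. ]
far face [ 44.1 -21.9  23. ]
clock: 19.1
tcp_pos: [0.6535, -0.1375, 0.1285]
orientation: [-0.319, 0.617, 0.653, 0.301]
wrist_force: [0.2, -1.8, 0.7]
finger_gap: 0.0002
[ 2.97089381 17.74705982 21.93996518] [ 0.23016964 -1.84452359  0.69431604]
[ 2.8341286  18.72937277 22.00202166] [-0.25174465  0.00232217  0.04200818]
```

View pics/w13.png

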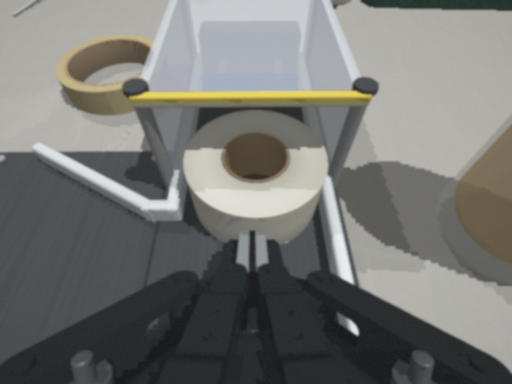

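```bash
python3 -m crank '[[4.3,0,5.5,0,0,0,0],[4.3,0,5.5,0,0,0,0],[4.3,0,5.5,0,0,0,0],[4.3,0,5.5,0,0,0,0],[4.3,0,5.5,0,0,0,0],[3.6,0,4.7,0,0,0,0],[2.5,0,3.2,0,0,0,0],[0,0,0,0,0,0,0]]'
python3 - <<'E'
from h import *
import cv2
np.set_printoptions(suppress=True)
print(tip()[0],get_state()['wrist_force']);
cv2.imwrite("pics/w14.png",read_camera("wrist"))
cv2.imwrite("pics/s14.png",cv2.resize(read_camera("scene")[130:250,170:330],None,fx=4,fy=4))
E
```

```text
clock: 20.15
tcp_pos: [0.6509, -0.0928, 0.1284]
orientation: [-0.319, 0.617, 0.653, 0.301]
wrist_force: [-0.7, 1.5, 0.1]
finger_gap: -0.0001
[ 3.11884799 62.56825427 21.94813365] [-0.73075948  1.48870518  0.05382527]
```

View pics/w14.png

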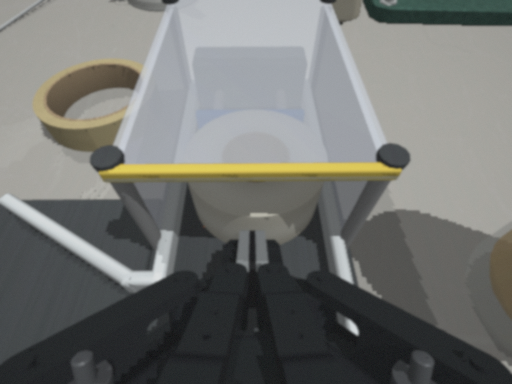

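View pics/s14.png

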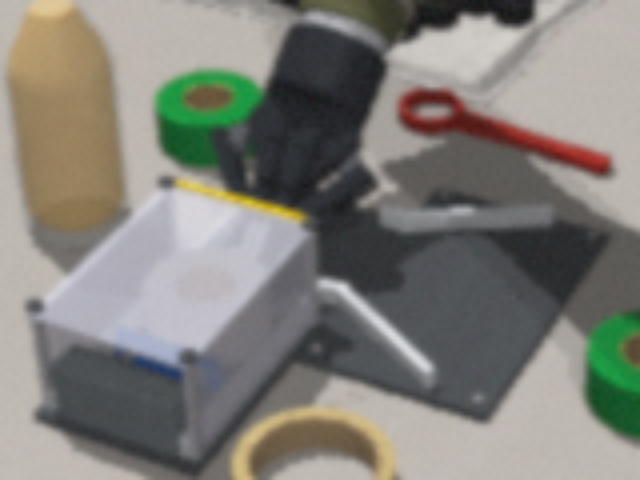

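```bash
python3 -m crank '[[2.5,0,3.2,0,0,0,0],[2.5,0,3.2,0,0,0,0],[2.5,0,3.2,0,0,0,0],[2.5,0,3.2,0,0,0,0],[2.5,0,3.2,0,0,0,0],[1.8,0,2.3,0,0,0,0],[0,0,0,0,0,0,0],[0,0,0,0,0,0,0]]'
python3 - <<'E'
from h import *
import cv2
np.set_printoptions(suppress=True)
print(tip()[0],get_state()['wrist_force']);
cv2.imwrite("pics/w15.png",read_camera("wrist"))
E
```

```text
clock: 21.25
tcp_pos: [0.6497, -0.07, 0.1283]
orientation: [-0.319, 0.617, 0.653, 0.301]
wrist_force: [0.8, -4.5, -0.8]
finger_gap: -0.0002
[ 3.30669866 85.31745718 21.81929308] [ 0.84296539 -4.49909004 -0.81180764]
```

View pics/w15.png

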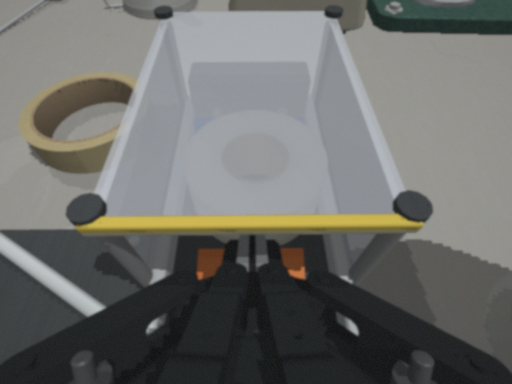

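```bash
python3 -m crank '[[1.2,0,1.6,0,0,0,0],[1,0,1.2,0,0,0,0],[0.6,0,0.8,0,0,0,0],[0,0,0,0,0,0,0],[0,0,0,0,0,0,0],[0,0,0,0,0,0,0],[0,0,0,0,0,0,0],[0,0,0,0,0,0,0]]'
python3 - <<'E'
from h import *
import cv2
np.set_printoptions(suppress=True)
print(tip()[0],get_state()['wrist_force']);
im=read_camera("wrist")
cv2.imwrite("pics/w16.png",cv2.resize(im[90:310,110:410],None,fx=2.6,fy=2.6,interpolation=cv2.INTER_CUBIC))
print(get_state()['wrist_force']);
E
```

```text
clock: 22.3
tcp_pos: [0.6496, -0.0659, 0.1284]
orientation: [-0.318, 0.618, 0.653, 0.301]
wrist_force: [-0.1, -4.7, 0.2]
finger_gap: -0.0004
[ 3.55689194 89.40501033 21.81362735] [-0.10149214 -4.65919113  0.16466625]
[ 0.08942309 -4.97799541  1.0726146 ]
```

View pics/w16.png

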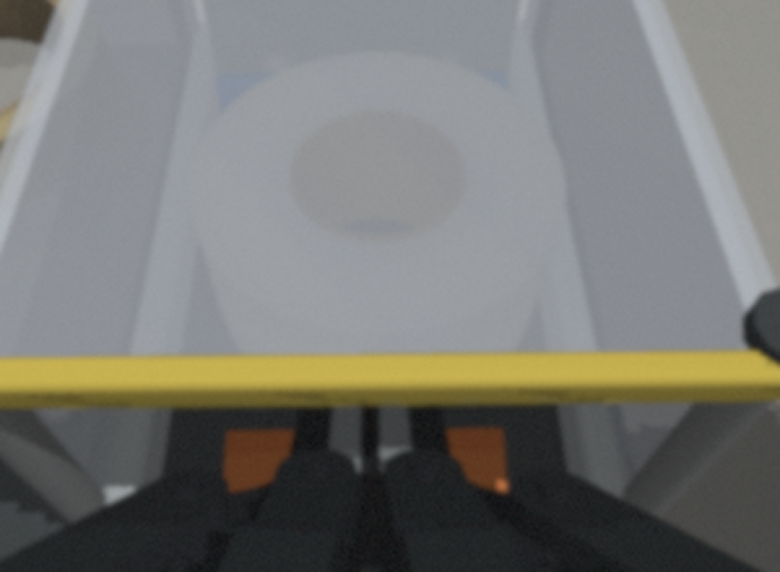

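Run:
```python
from h import *
np.set_printoptions(suppress=True)
c=calibration("wrist")
for u,v in((224,430),(505,430),(230,493)):
  for z in(8,14):print(z,w2m(ray("wrist",(110+u/2.6,90+v/2.6),z/1000,c)).round(1))
print(tip()[0])
```

```text
8 [-28.4  89.9   8. ]
14 [-27.2  87.3  14. ]
8 [35.1 89.5  8. ]
14 [33.9 86.9 14. ]
8 [-25.5  75.4   8. ]
14 [-24.4  73.4  14. ]
[ 3.54174456 89.4019779  21.80560152]
```

```bash
python3 -m crank '[[1.2,0,1.6,0,0,0,0],[0.6,0,0.8,0,0,0,0],[0,0,0,0,0,0,0],[1.6,0,-1.2,0,0,0,0],[1.6,0,-1.2,0,0,0,0],[0,0,0,0,0,0,0],[0,0,0,0,0,0,0],[0,0,0,0,0,0,0]]'
python3 - <<'E'
from h import *
import cv2
np.set_printoptions(suppress=True)
print(tip()[0],get_state()['wrist_force']);
c=calibration("wrist");im=read_camera("wrist")
cv2.imwrite("pics/w17.png",cv2.resize(im[90:310,110:410],None,fx=2.6,fy=2.6,interpolation=cv2.INTER_CUBIC))
print(get_state()['wrist_force']);
E
```

```text
clock: 23.35
tcp_pos: [0.6494, -0.063, 0.1323]
orientation: [-0.318, 0.618, 0.653, 0.301]
wrist_force: [1.4, -5.2, -0.8]
finger_gap: 0.0002
[ 3.54717861 92.31724471 25.63073248] [ 1.35672259 -5.19781453 -0.75066345]
[-0.01027869 -5.348916    0.92450714]
```

View pics/w17.png

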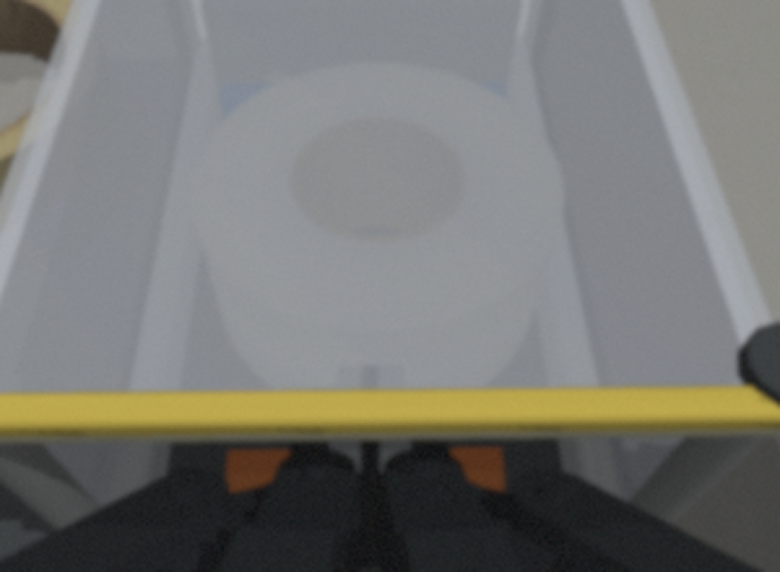

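```bash
python3 -m crank '[[-1.2,0,-1.6,0,0,0,0],[-1.2,0,-1.6,0,0,0,0],[-1.2,0,-1.6,0,0,0,0],[-1.2,0,-1.6,0,0,0,0],[0,0,0,0,0,0,0],[0,0,0,0,0,0,0],[0,0,0,0,0,0,0],[0,0,0,0,0,0,0]]'
python3 - <<'E'
from h import *
import cv2
np.set_printoptions(suppress=True)
print(tip()[0],get_state()['wrist_force']);
c=calibration("wrist");im=read_camera("wrist")
cv2.imwrite("pics/w18.png",cv2.resize(im[90:310,110:410],None,fx=2.6,fy=2.6,interpolation=cv2.INTER_CUBIC))
print(get_state()['wrist_force']);
E
```

```text
clock: 24.4
tcp_pos: [0.6497, -0.0703, 0.1325]
orientation: [-0.319, 0.617, 0.653, 0.301]
wrist_force: [0.3, -4.4, -0.7]
finger_gap: 0.0001
[ 3.34171121 85.01505966 25.98566178] [ 0.27885729 -4.37771917 -0.72460618]
[ 1.00345732 -5.39260775 -0.64681714]
```

View pics/w18.png

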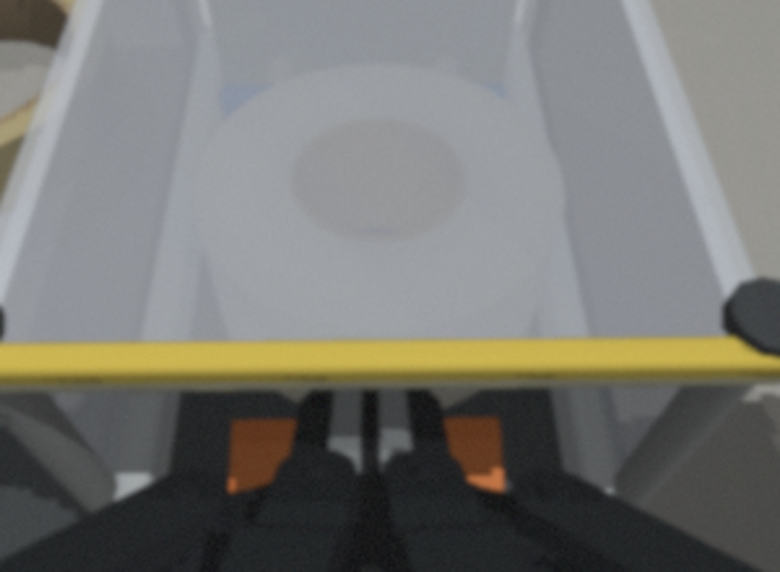

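Run:
```python
from h import *
np.set_printoptions(suppress=True)
c=calibration("wrist")
for n,u,v in(("cL",232,419),("cR",501,417)):
  for z in(8,14):print(n,z,w2m(ray("wrist",(110+u/2.6,90+v/2.6),z/1000,c)).round(1))
print("lip",w2m(ray("wrist",(256,90+382/2.6),.080,c)).round(1))
print("rail base L", [w2m(ray("wrist",(110+180/2.6,90+u/2.6),.008,c)).round(1) for u in (420,)])
print(tip()[0],get_state()['wrist_force'])
```

```text
cL 8 [-27.9  90.    8. ]
cL 14 [-26.7  87.3  14. ]
cR 8 [35.1 90.2  8. ]
cR 14 [34.  87.5 14. ]
lip [ 5.4 62.7 80. ]
rail base L [array([-40. ,  89.8,   8. ])]
[ 3.35299052 85.00841644 26.00531019] [ 1.00345732 -5.39260775 -0.64681714]
```

```bash
python3 -m crank '[[-0.6,0,-0.8,0,0,0,0],[-0.6,0,-0.8,0,0,0,0],[-0.6,0,-0.8,0,0,0,0],[-0.6,0,-0.8,0,0,0,0],[-0.6,0,-0.8,0,0,0,0],[0,0,0,0,0,0,0],[0,0,0,0,0,0,0],[0,0,0,0,0,0,0]]'
python3 - <<'E'
from h import *
import cv2
np.set_printoptions(suppress=True)
print(tip()[0],get_state()['wrist_force']);
c=calibration("wrist");im=read_camera("wrist")
cv2.imwrite("pics/w19.png",cv2.resize(im[90:310,110:410],None,fx=2.6,fy=2.6,interpolation=cv2.INTER_CUBIC))
print(get_state()['wrist_force']);
E
```

```text
clock: 25.45
tcp_pos: [0.65, -0.0753, 0.1326]
orientation: [-0.319, 0.617, 0.653, 0.301]
wrist_force: [0.6, 1.1, 0.5]
finger_gap: -0.0003
[ 3.312669  80.0066014 26.1189234] [0.64805336 1.12657374 0.45964713]
[0.23080812 0.7417571  0.41259723]
```

View pics/w19.png

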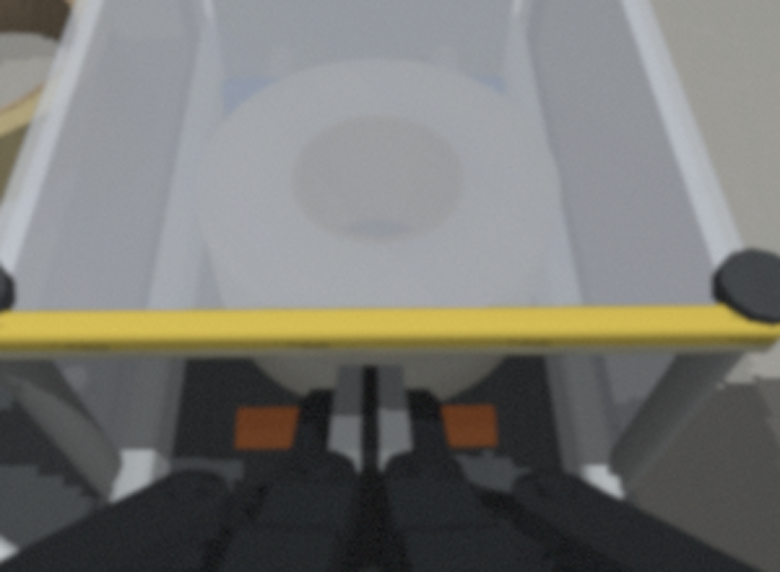

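Contact force has dropped to about zero while the roll stayed put, so the catch is holding it. I'll retreat out from under the lip along -y.

```bash
python3 -m crank '[[-3,0,-4,0,0,0,0],[-6,0,-8,0,0,0,0],[-8,0,-10,0,0,0,0],[-10,0,-13,0,0,0,0],[-12,0,-16,0,0,0,0],[-12,0,-16,0,0,0,0],[-6,0,-16,0,0,0,0],[0,0,0,0,0,0,0]]'
python3 - <<'E'
from h import *
import cv2
np.set_printoptions(suppress=True)
print(tip()[0],get_state()['wrist_force']);
im=read_camera("wrist");cv2.imwrite("pics/w20.png",im)
cv2.imwrite("pics/w20c.png",cv2.resize(im[0:200,130:380],None,fx=3,fy=3,interpolation=cv2.INTER_CUBIC))
cv2.imwrite("pics/s20.png",cv2.resize(read_camera("scene")[150:270,170:330],None,fx=4.5,fy=4.5,interpolation=cv2.INTER_CUBIC))
E
```

```text
clock: 26.5
tcp_pos: [0.6557, -0.1782, 0.1388]
orientation: [-0.318, 0.618, 0.652, 0.302]
wrist_force: [-0.2, -0.1, 0.7]
finger_gap: 0.0
[  3.22935809 -23.04448024  32.17585193] [-0.15435112 -0.09488939  0.72764937]
```

View pics/w20c.png

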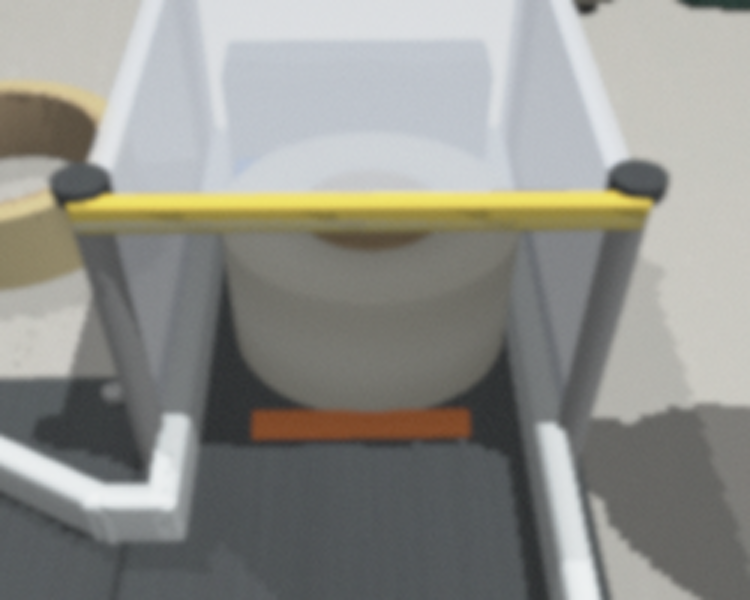

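View pics/s20.png

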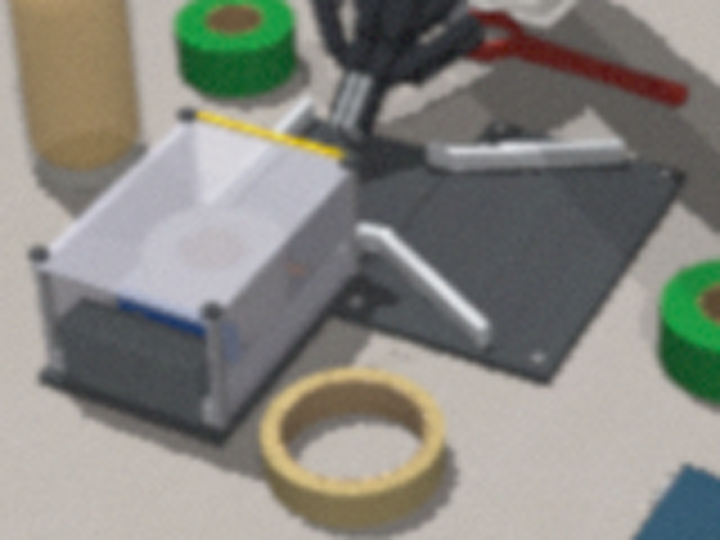

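Run:
```python
from h import *
np.set_printoptions(suppress=True)
c=calibration("wrist");f=lambda u,v:(130+u/3,v/3)
for n,u,v,z in(("roll top rear",370,302,46),("core rear edge",370,249,46),("catch TL",251,411,14),("catch TR",470,409,14),("catch TL z8",251,411,8),("catch TR z8",470,409,8),("catch BL",251,440,8),("roll bottom",365,410,8),("lip",360,230,80)):print(n,w2m(ray("wrist",f(u,v),z/1000,c)).round(1))
```

```text
roll top rear [ 5.3 87.3 46. ]
core rear edge [  5.5 109.3  46. ]
catch TL [-26.8  83.7  14. ]
catch TR [32.6 84.1 14. ]
catch TL z8 [-27.9  90.1   8. ]
catch TR z8 [33.7 90.6  8. ]
catch BL [-27.1  78.7   8. ]
roll bottom [ 4.1 90.3  8. ]
lip [ 3.  63.5 80. ]
```

```bash
python3 -m crank '[[0,0,-15,0,0,0,0],[0,0,-20,0,0,0,0],[0,0,-20,0,0,0,0],[0,0,-10,0,0,0,0],[0,0,0,0,0,0,0],[0,0,0,0,0,0,0],[0,0,0,0,0,0,0],[0,0,0,0,0,0,0]]'
python3 - <<'E'
from h import *
import cv2
np.set_printoptions(suppress=True)
print(tip()[0]);
im=read_camera("wrist");cv2.imwrite("pics/w21.png",im)
a=cv2.resize(cv2.imread("pics/top0.png")[160:205,165:265],None,fx=6,fy=6,interpolation=cv2.INTER_CUBIC)
b=cv2.resize(read_camera("top")[160:205,165:265],None,fx=6,fy=6,interpolation=cv2.INTER_CUBIC)
cv2.imwrite("pics/t21.png",np.vstack([a,b]))
cv2.imwrite("pics/w21c.png",cv2.resize(im[60:200,160:340],None,fx=4,fy=4,interpolation=cv2.INTER_CUBIC))
a=cv2.resize(cv2.imread("pics/w11.png")[60:200,160:340],None,fx=4,fy=4,interpolation=cv2.INTER_CUBIC);cv2.imwrite("pics/w11c.png",a)
E
```

```text
clock: 27.6
tcp_pos: [0.6585, -0.2263, 0.1785]
orientation: [-0.319, 0.617, 0.653, 0.301]
wrist_force: [-0.1, -0.5, 0.1]
finger_gap: -0.0001
[  2.45356712 -71.19074795  72.05284305]
```

View pics/t21.png

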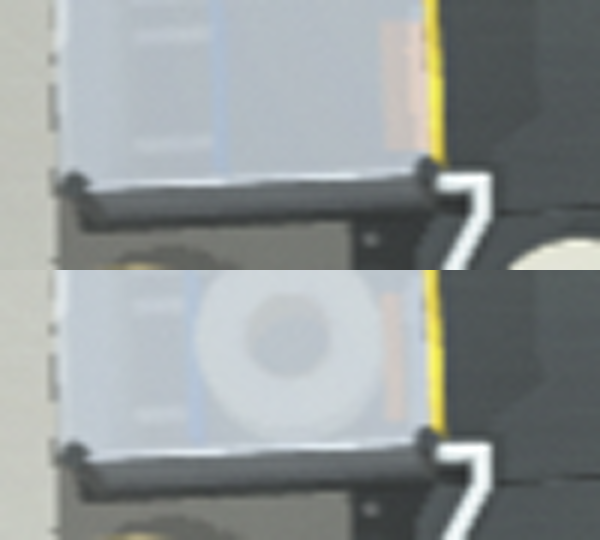

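View pics/w21c.png

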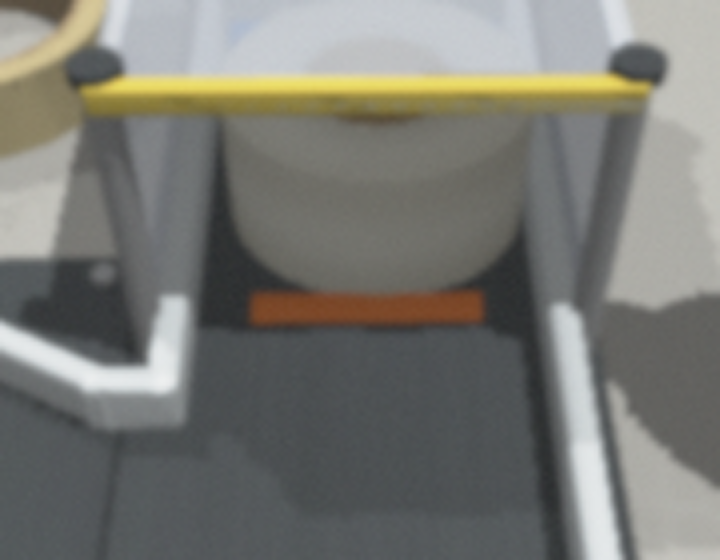

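View pics/w11c.png

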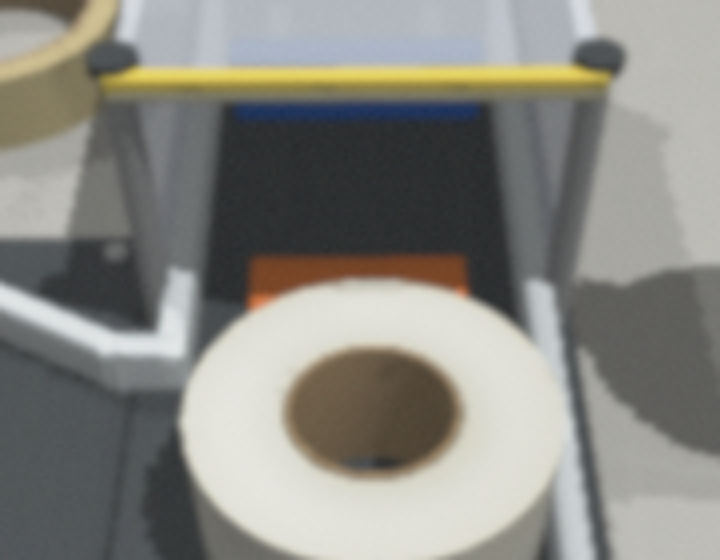

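The top view shows the roll at home, with the blue plate shifted by about 28/6 px (12 mm). But the orange strip looks only half as deep as at the start (22 against 45 px in the enlarged crop), so the catch seems only half up. The roll probably dragged it down when my raised fingertip let go. I'll press the roll in a few mm again, level this time, so the catch can rise, then withdraw straight back.

```bash
python3 -m crank '[[0,0,20,0,0,0,0],[0,0,25,0,0,0,0],[0,0,20,0,0,0,0],[1,0,13,0,0,0,0],[6,0,14,0,0,0,0],[10,0,14,0,0,0,0],[10,0,14,0,0,0,0],[0,0,0,0,0,0,0]]'
python3 - <<'E'
from h import *
np.set_printoptions(suppress=True)
print(tip()[0],get_state()['wrist_force']);plan([3,74,21],rot(52),6)
E
```

```text
clock: 28.7
tcp_pos: [0.6522, -0.114, 0.1268]
orientation: [-0.319, 0.617, 0.654, 0.301]
wrist_force: [0.6, 0.2, -0.8]
finger_gap: 0.0002
[ 2.90174416 41.26450718 20.24451194] [ 0.64762263  0.16208046 -0.75454643]
[[3.5, 0.1, 4.2, 0.0, 0.0, -0.0], [3.5, 0.1, 4.2, 0.0, 0.0, -0.0], [3.5, 0.1, 4.2, 0.0, 0.0, -0.0], [3.5, 0.1, 4.2, 0.0, 0.0, -0.0], [3.5, 0.1, 4.2, 0.0, 0.0, -0.0], [3.5, 0.1, 4.2, 0.0, 0.0, -0.0]]
```

```bash
python3 -m crank '[[4,0,4,0,0,0,0],[4,0,4,0,0,0,0],[3.5,0,4.2,0,0,0,0],[3.5,0,4.3,0,0,0,0],[3.3,0,4.3,0,0,0,0],[3.3,0,4.3,0,0,0,0],[1.2,0,1.6,0,0,0,0],[0,0,0,0,0,0,0]]'
python3 -m crank '[[1.2,0,1.6,0,0,0,0],[1.2,0,1.6,0,0,0,0],[1.2,0,1.6,0,0,0,0],[1.2,0,1.6,0,0,0,0],[1.2,0,1.6,0,0,0,0],[0.9,0,1.2,0,0,0,0],[0,0,0,0,0,0,0],[0,0,0,0,0,0,0]]'
python3 - <<'E'
from h import *
import cv2
np.set_printoptions(suppress=True)
print(tip()[0],get_state()['wrist_force']);
im=read_camera("wrist")
cv2.imwrite("pics/w22.png",cv2.resize(im[90:310,110:410],None,fx=2.6,fy=2.6,interpolation=cv2.INTER_CUBIC))
E
```

```text
clock: 29.7
tcp_pos: [0.6503, -0.0806, 0.1278]
orientation: [-0.319, 0.617, 0.653, 0.301]
wrist_force: [0.6, -0.8, -0.4]
finger_gap: -0.0003
clock: 30.7
tcp_pos: [0.65, -0.0703, 0.1278]
orientation: [-0.317, 0.618, 0.653, 0.301]
wrist_force: [0.3, -5.1, 2.2]
finger_gap: 0.0
[ 3.83862328 84.8150413  21.0098767 ] [ 0.34550749 -5.12773286  2.19251372]
```

View pics/w22.png

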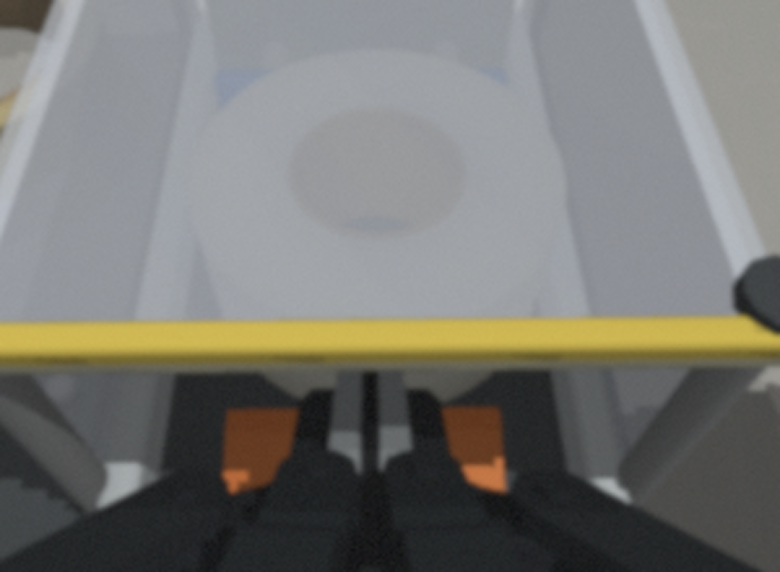

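```bash
python3 -m crank '[[0.4,0,1.9,0,0,0,0],[0.4,0,1.5,0,0,0,0],[0,0,0,0,0,0,0],[0,0,0,0,0,0,0],[-0.5,0,-0.6,0,0,0,0],[-0.5,0,-0.6,0,0,0,0],[-0.5,0,-0.6,0,0,0,0],[-0.5,0,-0.6,0,0,0,0]]'
python3 - <<'E'
from h import *
np.set_printoptions(suppress=True)
print(tip()[0],get_state()['wrist_force'])
E
python3 -m crank '[[-0.5,0,-0.6,0,0,0,0],[-0.5,0,-0.6,0,0,0,0],[-0.5,0,-0.6,0,0,0,0],[-0.5,0,-0.6,0,0,0,0],[-0.5,0,-0.6,0,0,0,0],[-0.5,0,-0.6,0,0,0,0],[-0.5,0,-0.6,0,0,0,0],[-0.5,0,-0.6,0,0,0,0]]'
python3 - <<'E'
from h import *
import cv2
np.set_printoptions(suppress=True)
print(tip()[0],get_state()['wrist_force']);
im=read_camera("wrist")
cv2.imwrite("pics/w23.png",cv2.resize(im[90:310,110:410],None,fx=2.6,fy=2.6,interpolation=cv2.INTER_CUBIC))
E
```

```text
clock: 31.75
tcp_pos: [0.65, -0.0693, 0.1267]
orientation: [-0.318, 0.617, 0.653, 0.302]
wrist_force: [0.3, -0.8, 4.7]
finger_gap: -0.0001
[ 3.97337644 86.08791208 20.29855309] [ 0.25903483 -0.76358649  4.67259498]
clock: 32.75
tcp_pos: [0.6499, -0.0754, 0.1256]
orientation: [-0.319, 0.617, 0.653, 0.301]
wrist_force: [0.2, 1.2, -1.0]
finger_gap: 0.0001
[ 3.16512706 79.99589207 19.05654778] [ 0.20062322  1.19362883 -1.03717535]
```

View pics/w23.png

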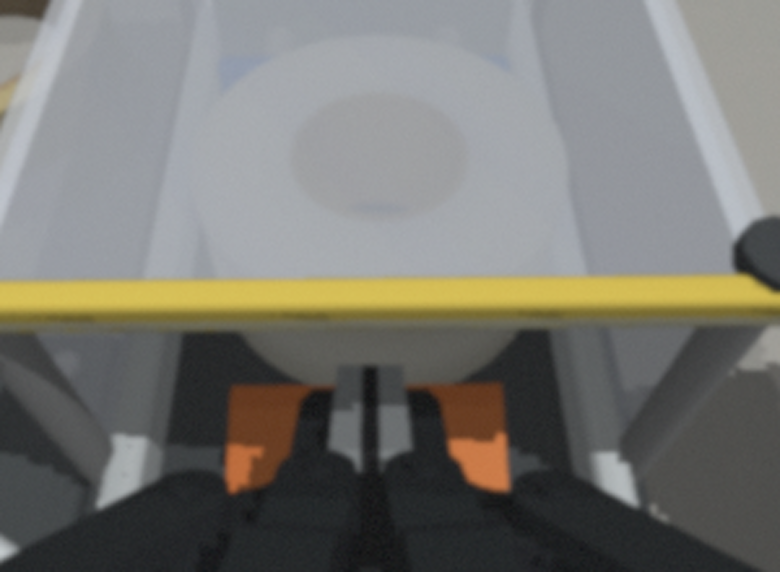

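The orange ramp now shows its full depth (crop rows 385–490), with the roll behind it and no finger load. I'll withdraw straight back.

```bash
python3 -m crank '[[-3,0,-4,0,0,0,0],[-6,0,-8,0,0,0,0],[-8,0,-10,0,0,0,0],[-10,0,-13,0,0,0,0],[-12,0,-16,0,0,0,0],[-10,0,-18,0,0,0,0],[-6,0,-16,0,0,0,0],[0,0,-10,0,0,0,0]]'
python3 -m crank '[[0,0,-20,0,0,0,0],[0,0,-20,0,0,0,0],[0,0,-20,0,0,0,0],[0,0,-10,0,0,0,0],[0,0,0,0,0,0,0],[0,0,0,0,0,0,0],[0,0,0,0,0,0,0],[0,0,0,0,0,0,0]]'
python3 - <<'E'
from h import *
import cv2
np.set_printoptions(suppress=True)
print(tip()[0],get_state()['wrist_force']);
im=read_camera("wrist")
cv2.imwrite("pics/w24c.png",cv2.resize(im[60:200,160:340],None,fx=4,fy=4,interpolation=cv2.INTER_CUBIC))
t=read_camera("top");cv2.imwrite("pics/top24.png",t)
a=cv2.resize(cv2.imread("pics/top0.png")[160:205,165:265],None,fx=6,fy=6,interpolation=cv2.INTER_CUBIC)
b=cv2.resize(t[160:205,165:265],None,fx=6,fy=6,interpolation=cv2.INTER_CUBIC)
cv2.imwrite("pics/t24.png",np.vstack([a,b]))
E
```

```text
clock: 33.8
tcp_pos: [0.656, -0.1862, 0.1408]
orientation: [-0.318, 0.618, 0.653, 0.301]
wrist_force: [-0.1, -0.1, -0.1]
finger_gap: 0.0002
clock: 34.8
tcp_pos: [0.6592, -0.2386, 0.1837]
orientation: [-0.319, 0.617, 0.653, 0.301]
wrist_force: [0.1, -0.1, 0.0]
finger_gap: -0.0001
[  2.40068531 -83.45744244  77.23531412] [ 0.06926959 -0.12811389  0.00234964]
```

View pics/w24c.png

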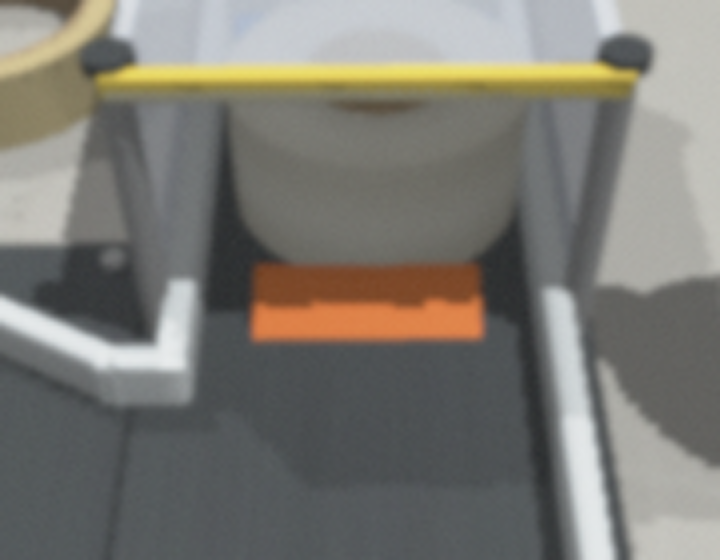

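View pics/t24.png

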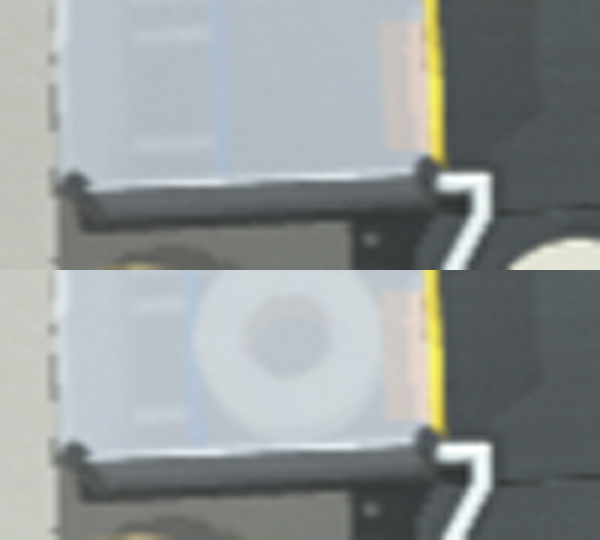

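View pics/top24.png

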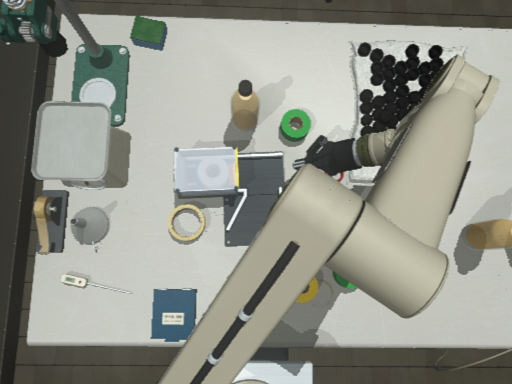

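The catch now shows its full original depth, the roll sits between it and the pressed-in blue plate, and the bottle and tape are at their first pixels. I'll check the key and hand in.

Run:
```python
from h import *
import cv2
im=read_camera("scene");a=cv2.imread("pics/scene0.png")
for i in(a,im):
    r=i[140:180,262:330].astype(int);m=(r[...,2]>r[...,1]+60)&(r[...,2]>r[...,0]+60);ys,xs=np.nonzero(m);print(len(xs),xs.min()+262,xs.max()+262,ys.min()+140,ys.max()+140)
print(get_state()['wrist_force'],get_state()['clock'])
print(hand_in())
```

```text
222 270 321 152 171
95 270 318 153 171
[-0.08908666  0.53333832 -0.16618755] 34.95
the job is handed in; nothing more can be done
None
```

The label roll is in the magazine at its home place, the orange catch is up behind it, and I handed the job in at about 35 s. I pushed the roll along the lane, against the far rail, then under the guard with the fingers leaned in about 52°.

**Last checks**
- **Home position:** the top and wrist views show the roll behind the catch, with the blue pusher pressed in about 12 mm. The catch's ramp shows as deep as it did at the start.
- **Robot clear:** the wrist force was about zero and the gripper touched nothing.
- **Bystanders:** the bottle and tape roll are at their first pixels. The key's ends are within 3 pixels of where they were. The arm's shade cut its visible red area from 222 to 95 pixels, so that check is weaker.

**What went wrong and was mended**
- **First push:** the gripper's knuckles touched the top of the roll (14 N sideways, 12 N up). I backed off and used the other finger face.
- **Corner:** the roll first stopped about 5 mm short of the lane middle, so I nudged it against the far rail.
- **Catch:** after the first insertion the catch looked only half up. I had raised the fingertip about 4 mm while pressing, which may have tilted the roll's rear edge slightly. I pressed the roll in again, without raising the tip, and withdrew slowly, and the catch stayed up.

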